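# Load the imager's sample carrier from the incubator stack

## Robot

A 6-joint arm with a two-finger parallel gripper is mounted at the origin on the work surface. World frame = base frame: x ahead of the robot, y to its left, z up, the work surface at z = 0. Lengths are in m, angles in rad, forces in N, time in s.
With the tool pointing down it reaches from about 0.275 to 1 m from the base axis. Payload 8.4 kg.
Tool frame: the origin (TCP) lies at the very end of the fingers, on their centre line; the grasp point (between the pads) lies 19 mm behind it; z points along the fingers, x is the direction in which the jaws open and shut, and the axes are right-handed (so a half turn about z gives the same grasp; the last joint's range is limited). The gripper opens to 85 mm and grips with 20 to 120 N. Pads are 22 mm wide; open, the fingers measure 114 mm over their backs; the gripper's body (76 mm by 85 mm) begins 54 mm behind the grasp point. The pads swing forward as they close: fully open they stand 13 mm farther back than shut.
Start: joints at [1.275, 0.353, 1.633, -0, 1.155, -0.002], TCP at [0.181, 0.598, 0.231] pointing down, gripper open.
Joint ranges: [-2.63, 2.63], [-0.92, 2.1], [0.06, 2.66], [-1.3, 4.44], [0, 2.69], [-3.02, 3.02]. Speed limits (rad/s): [2.22, 2.22, 2.79, 3.14, 3.14, 3.14].

## Interface

Orientations are given as a unit quaternion [x, y, z, w].
In Python, from workcell import env gives the robot as it stands.
- The arm moves only by the shell command python3 -m inch 'ROWS' [FORCE]. ROWS is JSON, a list of rows, each a list of 7 numbers: the shift along the tool's x, y, z in m, then the turn, a rotation vector about the tool's x, y, z in rad, then the opening, from 0 (shut) to 1 (fully open). In form: [[dx, dy, dz, rx, ry, rz, jaw], ...]. A call has 1 to 12 rows; each row is the pose to reach, as a shift and turn from the pose measured when the call began, along the tool's axes at that moment; what a row does not reach only later rows make up. A row lasts 1/8 s, in which the tool goes at most 62.5 mm and 10.7 degrees, less where a joint would pass 70% of its speed; a pose out of reach is approached as far as the arm can. A call with a gripper value outside its range is refused whole. The fingers move at their own pace and stop on an object; FORCE is the grip in N (left out, the last holds). Time passes only in rows, so rows that repeat a pose let the fingers close. It gives the time, the measured TCP pose, the force and the opening at its end, in the units of the state.
- env.sense(): the state, without advancing time (a new reading comes with each control period).
- env.snapshot(name): name is "side" or "top"; returns (picture, depth): 400x640x3 uint8, red, green, blue; 400x640 float32, m along the optical axis (not along the pixel's ray), 0 where there is no reading.
- env.calibration(name): a dict with "fov_y" (degrees; the focal length in pixels is half the picture's height over the tangent of half this angle, whatever the lens; pixels are square), "cx", "cy" (the principal point, pixels), "rvec" (rotation vector, rad) and "tvec" (3), from world to camera coordinates, as OpenCV has them. Camera axes: x right, y down, z forward; pixel columns grow to the right and rows downward; lengths in m; the calibration is good to about 2 mm. A picture is of the moment at which its call begins. calibration takes no time and is no camera call.
- env.close_job(): hands the job in, once; it reports no verdict.
Trained networks look in the newest picture that a camera, given by its name, has taken for a name from the list of things; names that differ only in an ending like _2 or _b are one class to them, and where a whole thing is asked for, a point or a joint stands for the part that bears it (a point fixed in the world has none). Each returns a list of dicts, best first, with "confidence" (0 to 1); they miss things now and then, are a little off and sometimes report something else, mostly with a low value. They report only what shows in the picture. A call takes as long as a camera call. They do not tell look-alikes from the thing itself.
- env.recognise(target, camera): "rect" ([left, top, right, bottom] in pixels, round what is visible of it).
- env.trace(target, camera): "region" (400x640 bool, what is visible of it) and "rect" ([left, top, right, bottom] in pixels, round what is visible of it).
- env.mark_of(target, camera): "point" ([column, row] in pixels: a listed point, or the origin of a listed thing).
The state is a dict: "t": time; "q": joint angles; "joint_vel": joint speeds; "effort": joint torques, N m; "tcp_pos": TCP position; "orientation": TCP orientation; "wrist_force": force on the tool from outside, world axes, zero at the start; "moment": the same for the moment, N m; "width": finger opening in m.
Only numpy, scipy, OpenCV 4.12 (cv2) and the standard library are available. Lean on these libraries where they do the work, as an engineer would, in place of code of your own. Each camera call takes 0.05 s, during which the arm holds its last target.

## Task

Take apart the stack of culture vessels on the steel tray and load the imager's sample carrier: set each vessel flat and centred on the white window of its own shape and size, the long slide and the square dish square to their windows. Keep every vessel level, set it down gently rather than dropping it, and leave the bottle and the tube rack where they stand.

Things in the scene. Friction and masses are not known exactly. Their poses are not given: they have to be found in the camera images.
- small_dish (a point): Small round culture dish with its lid held on, clear plastic with a white spotted membrane inside, 38 mm diameter, 12 mm high, solid all round, about 18 g; starts on top of the stack, resting on the chamber slide's lid. The point is its centre, half-way up (6 mm above its underside); z is up.
- chamber_slide (a point): Chamber slide: glass slide 75 (own x) by 25 mm (own y), about 22 g, second in the stack, lying on the large dish. A lidded 2 x 4 well block, 56 by 25 mm, 12 mm high, has its middle 8 mm towards +x; the bare frosted white end (2 mm thick) is at -x. The point is the middle of the 75 x 25 slide, 6 mm above its underside, inside the block: it can be gripped there across the 25 mm.
- large_dish (a point): Large round culture dish with its lid held on, clear plastic with a white spotted membrane, 58 mm diameter, 15 mm high, about 30 g; third in the stack, resting on the square dish. The point is its centre, half-way up (7.5 mm above its underside); z is up.
- square_dish (a point): Square four-well dish, lid held on, clear with four round white membranes, 64 by 64 mm (sides along own x and y), 15 mm high, about 45 g; bottom of the stack, on a shallow steel tray (190 x 170 mm, floor 2 mm above the bench, rim 9 mm high, at least 30 mm from the dish). The point is its centre, half-way up (7.5 mm above its underside).
- window_small (a point): Small round white window, 40 mm diameter, flush in a black plate (101 x 101 mm). Four such plates, 104 mm apart, lie two by two in any arrangement on the imager's aluminium carrier; their flat tops are level, 28 mm above the bench, nothing sticks up. The point is the window's centre on the top surface; x and y run along the plate's sides.
- window_slide (a point): The long rectangular white opal window, 77 mm (along its x) by 27 mm (along its y), flush in its black plate, otherwise like window_small. The point is the window's centre on the top surface.
- window_large (a point): The large round white opal window, 60 mm diameter, flush in its black plate, otherwise like window_small. The point is the window's centre on the top surface.
- window_square (a point): The square white opal window, 66 mm by 66 mm (sides along its x and y), flush in its black plate, otherwise like window_small. The point is the window's centre on the top surface.
- reagent_bottle: Bystander: amber bottle with white cap and paper label, 52 mm diameter, 105 mm high, standing beyond the tray and carrier. Origin at the centre of its underside.
- tube_rack: Bystander: grey tube rack, 60 mm (own x) by 130 mm (own y), 42 mm high over the tube caps, standing beyond the tray. Origin at the centre of its underside.
Mind the look-alikes: they are no part of the job. Leave any purple look-alike of the part that bears large_dish alone. Leave any brown look-alike of the part that bears square_dish alone.

How it is judged:
By the outcome, as a careful person would: the job done as asked, in the order asked, and still so for the second after the job is handed in, with the robot touching nothing.
It also fails if it takes over 99 s, if anything falls off the work surface, if the arm or the gripper's body presses on something with over 40 N, if the wrist force passes 120 N, or if a joint passes its speed limit or range.

## Working session

There is one attempt and no reset: what is moved stays moved. The work goes in short steps, Python scripts to look and compute and a shell command to move; the robot and the scene stay as the last step left them, time stands still between calls to the robot, and variables do not carry over. Pictures are saved under pics/ and viewed, and the job is handed in when it is done.

```bash
ls; mkdir -p pics
python3 - <<'E'
from workcell import env
import cv2,numpy as np
s=env.sense();print({k:np.round(v,4) for k,v in s.items()})
for n in("side","top"):
    c=env.calibration(n);print(n,c)
    p,d=env.snapshot(n);cv2.imwrite(f"pics/{n}0.png",p[:,:,::-1]);np.save(f"{n}0d.npy",d)
    for t in ["small_dish","chamber_slide","large_dish","square_dish","window_small","window_slide","window_large","window_square","reagent_bottle","tube_rack"]:
        for r in env.mark_of(t,n)[:4]: print(n,t,np.round(r["point"],1),round(r["confidence"],2))
print(env.sense()["t"])
E
```

```text
pics
{'t': np.float64(0.0), 'q': array([ 1.2746,  0.3537,  1.6341, -0.    ,  1.1552, -0.0024]), 'joint_vel': array([-0.0019,  0.0006,  0.0007, -0.0011,  0.0003,  0.0008]), 'effort': array([ 1.20000e-03, -6.05260e+01, -3.42066e+01,  1.00000e-04,
        9.50000e-03, -0.00000e+00]), 'tcp_pos': array([0.1808, 0.5978, 0.2306]), 'orientation': array([ 8.03e-01,  5.96e-01, -6.00e-04,  4.00e-04]), 'wrist_force': array([0.8457, 0.7093, 1.0417]), 'moment': array([ 0.0206,  0.0127, -0.0283]), 'width': np.float64(0.0853)}
side {'fov_y': 49.260811755375144, 'cx': 318.4193277012472, 'cy': 199.87388263411015, 'rvec': array([ 2.36838597, -0.61344566,  0.22332552]), 'tvec': array([-0.51939243,  0.24511527,  0.6558724 ])}
side small_dish [379.8 278.5] 0.9
side chamber_slide [367.4 285.3] 0.98
side large_dish [327.3 229. ] 0.62
side large_dish [364.2 289.4] 0.59
side square_dish [365.3 295.4] 0.89
side window_slide [294.6 170.2] 0.81
side window_large [396.5 165.8] 0.29
side window_square [294.3 169.3] 0.7
side window_square [267.2 141.4] 0.61
side reagent_bottle [395.7 163.3] 0.83
side tube_rack [462.  247.8] 0.8
top {'fov_y': 52.64102008278453, 'cx': 323.30147959885716, 'cy': 200.66585402078587, 'rvec': array([ 2.10338699, -2.16704   ,  0.14497407]), 'tvec': array([0.02933029, 0.59602094, 0.7201654 ])}
top small_dish [431.8 198.9] 0.57
top small_dish [310.9 105.8] 0.55
top chamber_slide [433.9 208.6] 0.86
top chamber_slide [428.  206.5] 0.33
top large_dish [352.8 203.2] 0.81
top large_dish [429.6 208.8] 0.74
top large_dish [277.  201.7] 0.45
top square_dish [411.1 304.5] 0.92
top square_dish [428.7 211.2] 0.81
top window_small [286. 256.] 0.66
top window_slide [277.1 200.8] 0.84
top window_large [230.4 266.2] 0.91
top window_square [223.4 212.2] 0.88
top reagent_bottle [311.4 106.1] 0.69
top tube_rack [425.6 113.4] 0.92
1.1
```

View pics/side0.png

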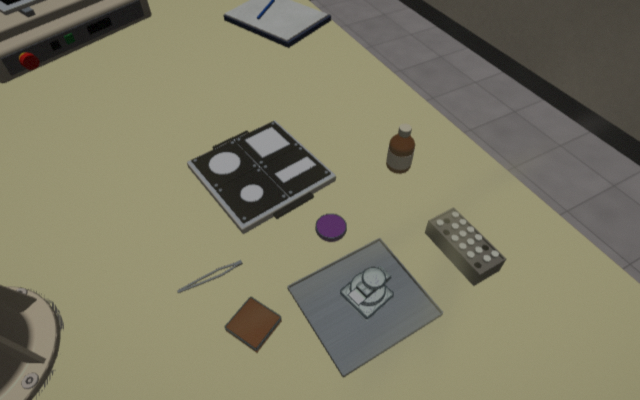

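View pics/top0.png

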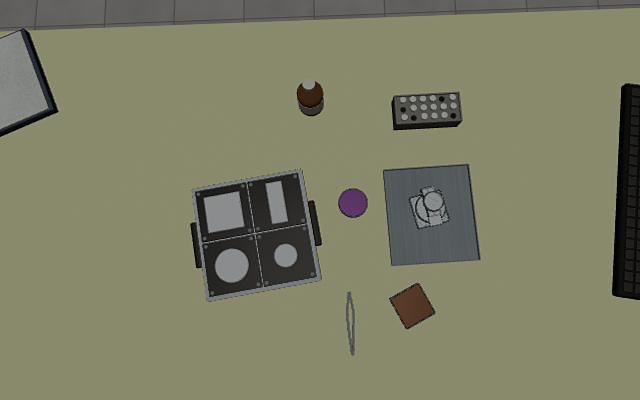

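Run:
```python
import cv2
p=cv2.imread("pics/top0.png");cv2.imwrite("pics/top0crop.png",cv2.resize(p[160:340,190:460],None,fx=2.9,fy=2.9,interpolation=cv2.INTER_CUBIC))
p=cv2.imread("pics/side0.png");cv2.imwrite("pics/side0crop.png",cv2.resize(p[110:340,220:480],None,fx=2.6,fy=2.6,interpolation=cv2.INTER_CUBIC))
```

```text
(no output)
```

View crops.

View pics/top0crop.png

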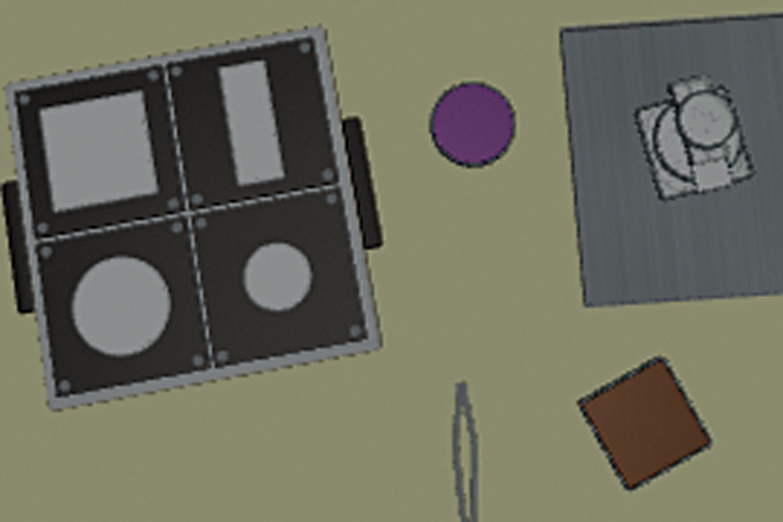

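View pics/side0crop.png

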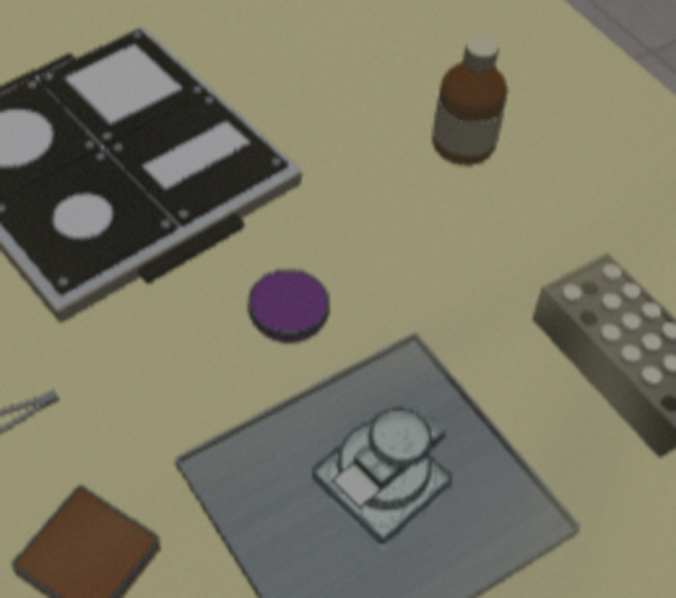

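```bash
cat > h.py <<'E'
import numpy as np,cv2
from workcell import env
def cam(n):
    c=env.calibration(n);f=200/np.tan(np.radians(c["fov_y"])/2)
    R=cv2.Rodrigues(np.array(c["rvec"]))[0];t=np.array(c["tvec"])
    return f,c["cx"],c["cy"],R,t
def ray(n,p):
    f,cx,cy,R,t=cam(n);d=R.T@np.array([(p[0]-cx)/f,(p[1]-cy)/f,1]);return -R.T@t,d
def onz(n,p,z):
    o,d=ray(n,p);return o+d*(z-o[2])/d[2]
def proj(n,X):
    f,cx,cy,R,t=cam(n);x=np.atleast_2d(X)@R.T+t
    return np.c_[cx+f*x[:,0]/x[:,2],cy+f*x[:,1]/x[:,2]]
def tri(p1,p2,n1="side",n2="top"):
    o1,d1=ray(n1,p1);o2,d2=ray(n2,p2)
    A=np.c_[d1,-d2];s=np.linalg.lstsq(A,o2-o1,rcond=None)[0]
    a=o1+d1*s[0];b=o2+d2*s[1];return (a+b)/2,np.linalg.norm(a-b)
def cloud(n,d,box=None):
    f,cx,cy,R,t=cam(n);v,u=np.mgrid[:400,:640]
    P=np.stack([(u-cx)/f*d,(v-cy)/f*d,d],-1);W=(P-t)@R;W[d<=0]=np.nan;return W
E
python3 - <<'E'
from h import *
print(cam("top")[0],cam("side")[0],ray("top",(320,200))[0],ray("side",(320,200))[0])
S={"small":(379.8,278.5),"slide":(367.4,285.3),"large":(364.2,289.4),"square":(365.3,295.4)}
T={"small":(431.8,198.9),"slide":(433.9,208.6),"large":(429.6,208.8),"square":(428.7,211.2)}
for k in S: print(k,np.round(tri(S[k],T[k])[0],4),round(tri(S[k],T[k])[1],4))
for k,p in {"ws":(286,256),"wsl":(277.1,200.8),"wl":(230.4,266.2),"wsq":(223.4,212.2)}.items(): print(k,np.round(onz("top",p,.028),4))
for n in("top","side"):
    W=cloud(n,np.load(f"{n}0d.npy"))
    for q in ([(430,208),(433,200),(400,250),(286,256),(270,245),(355,270)] if n=="top" else [(374,278),(330,330),(250,193),(270,142),(250,260)]):
        print(n,q,np.round(W[q[1],q[0]],4))
E
```

```text
404.3048204741273 436.22611598758095 [0.48106725 0.00122131 0.80206748] [ 0.3393257  -0.46256854  0.65643508]
small [ 0.5961 -0.1948  0.0422] 0.0043
slide [ 0.5748 -0.1962  0.0423] 0.0014
large [ 0.5753 -0.1922  0.0233] 0.0051
square [ 0.5746 -0.195   0.0071] 0.0008
ws [0.4952 0.0857 0.028 ]
wsl [0.6018 0.1014 0.028 ]
wl [0.479  0.1916 0.028 ]
wsq [0.5827 0.2059 0.028 ]
top (430, 208) [ 0.5753 -0.1862  0.0544]
top (433, 200) [ 0.5898 -0.1923  0.0565]
top (400, 250) [ 5.009e-01 -1.357e-01 -4.000e-04]
top (286, 256) [0.4952 0.086  0.0251]
top (270, 245) [0.517  0.1164 0.025 ]
top (355, 270) [ 0.4647 -0.0459 -0.0018]
side (374, 278) [ 0.5855 -0.1956  0.0548]
side (330, 330) [ 0.4947 -0.2164  0.0017]
side (250, 193) [0.4921 0.088  0.0277]
side (270, 142) [0.5865 0.2001 0.0293]
side (250, 260) [ 0.4362 -0.0342 -0.    ]
```

Run:
```python
from h import *
for n,boxes in {"top":{"small":(265,240,310,275),"slide":(262,175,292,228),"large":(208,244,254,286),"square":(200,188,248,236)},
 "side":{"small":(236,180,268,206),"slide":(270,152,320,188),"large":(204,148,245,178),"square":(242,124,292,160)}}.items():
    im=cv2.imread(f"pics/{n}0.png");g=cv2.cvtColor(im,cv2.COLOR_BGR2GRAY)
    for k,(a,b,c,d) in boxes.items():
        r=cv2.resize(g[b:d,a:c],None,fx=8,fy=8,interpolation=cv2.INTER_CUBIC)
        t,m=cv2.threshold(r,0,255,cv2.THRESH_OTSU)
        nl,l,st,_=cv2.connectedComponentsWithStats(m)
        h,w=l.shape;i=l[h//2,w//2];mm=(l==i).astype(np.uint8)
        ct=max(cv2.findContours(mm,0,1)[0],key=cv2.contourArea)[:,0]
        P=np.array([onz(n,(a+(x+.5)/8-.5,b+(y+.5)/8-.5),.028)[:2] for x,y in ct],np.float32)
        if k in("small","large"):
            e=cv2.fitEllipse(P*1000);print(n,k,np.round(e[0],1),np.round(e[1],1))
        else:
            e=cv2.minAreaRect(P*1000);print(n,k,np.round(e[0],1),np.round(e[1],1),round(e[2],1))
for n,(a,b,c,d) in {"top":(405,180,455,232),"side":(335,260,400,322)}.items():
    im=cv2.imread(f"pics/{n}0.png")
    cv2.imwrite(f"pics/{n}stk.png",cv2.resize(im[b:d,a:c],None,fx=10,fy=10,interpolation=cv2.INTER_CUBIC)[:600])
for n in("top","side"):
    dd=np.load(f"{n}0d.npy");W=cloud(n,dd)
    reg={"top":(405,180,455,232),"side":(335,260,400,322)}[n]
    z=W[reg[1]:reg[3],reg[0]:reg[2],2]*1000
    v=cv2.resize(np.nan_to_num(z).clip(-5,65).astype(np.float32),None,fx=10,fy=10,interpolation=cv2.INTER_NEAREST)
    cv2.imwrite(f"pics/{n}z.png",cv2.applyColorMap(((v+5)/70*255).astype(np.uint8),cv2.COLORMAP_JET)[:600])
```

```text
top small [497.2  87.1] [43.4 43.5]
top slide [600.  103.2] [81.4 31.4] 8.9
top large [481.2 189.8] [63.3 63.5]Traceback (most recent call last):
  File "<stdin>", line 11, in <module>
  File "h.py", line 10, in onz
    o,d=ray(n,p);return o+d*(z-o[2])/d[2]
        ~~~^^^^^
  File "h.py", line 8, in ray
    f,cx,cy,R,t=cam(n);d=R.T@np.array([(p[0]-cx)/f,(p[1]-cy)/f,1]);return -R.T@t,d
                ~~~^^^
  File "h.py", line 4, in cam
    c=env.calibration(n);f=200/np.tan(np.radians(c["fov_y"])/2)
ValueError: time passes only in moves, steps and waits
```

```bash
python3 - <<'E'
import re
s=open('h.py').read().replace("def cam(n):","import functools\n@functools.lru_cache(None)\ndef cam(n):")
open('h.py','w').write(s)
E
python3 - <<'E'
from h import *
for n,boxes in {"top":{"small":(265,240,310,275),"slide":(262,175,292,228),"large":(208,244,254,286),"square":(200,188,248,236)},
 "side":{"small":(236,180,268,206),"slide":(270,152,320,188),"large":(204,148,245,178),"square":(242,124,292,160)}}.items():
    im=cv2.imread(f"pics/{n}0.png");g=cv2.cvtColor(im,cv2.COLOR_BGR2GRAY)
    for k,(a,b,c,d) in boxes.items():
        r=cv2.resize(g[b:d,a:c],None,fx=8,fy=8,interpolation=cv2.INTER_CUBIC)
        t,m=cv2.threshold(r,0,255,cv2.THRESH_OTSU)
        nl,l,st,_=cv2.connectedComponentsWithStats(m)
        h,w=l.shape;i=l[h//2,w//2];mm=(l==i).astype(np.uint8)
        ct=max(cv2.findContours(mm,0,1)[0],key=cv2.contourArea)[:,0]
        P=np.array([onz(n,(a+(x+.5)/8-.5,b+(y+.5)/8-.5),.028)[:2] for x,y in ct],np.float32)
        if k in("small","large"):
            e=cv2.fitEllipse(P*1000);print(n,k,np.round(e[0],1),np.round(e[1],1))
        else:
            e=cv2.minAreaRect(P*1000);print(n,k,np.round(e[0],1),np.round(e[1],1),round(e[2],1))
for n,(a,b,c,d) in {"top":(405,180,455,232),"side":(335,260,400,322)}.items():
    im=cv2.imread(f"pics/{n}0.png")
    cv2.imwrite(f"pics/{n}stk.png",cv2.resize(im[b:d,a:c],None,fx=9,fy=9,interpolation=cv2.INTER_CUBIC)[:600])
for n in("top","side"):
    dd=np.load(f"{n}0d.npy");W=cloud(n,dd)
    reg={"top":(405,180,455,232),"side":(335,260,400,322)}[n]
    z=W[reg[1]:reg[3],reg[0]:reg[2],2]*1000
    v=cv2.resize(np.nan_to_num(z).clip(-5,65).astype(np.float32),None,fx=9,fy=9,interpolation=cv2.INTER_NEAREST)
    cv2.imwrite(f"pics/{n}z.png",cv2.applyColorMap(((v+5)/70*255).astype(np.uint8),cv2.COLORMAP_JET)[:600])
E
```

```text
top small [497.2  87.1] [43.4 43.5]
top slide [600.  103.2] [81.4 31.4] 8.9
top large [481.2 189.8] [63.3 63.5]
top square [583.9 205.9] [70.4 70.6] 8.9
side small [494.9  87.6] [43.8 44.2]
side slide [597.7 103.5] [82.1 32.8] 8.8
side large [478.9 190.7] [63.4 64.2]
side square [582.1 206.7] [70.5 71.8] 8.9
```

View pics/topstk.png

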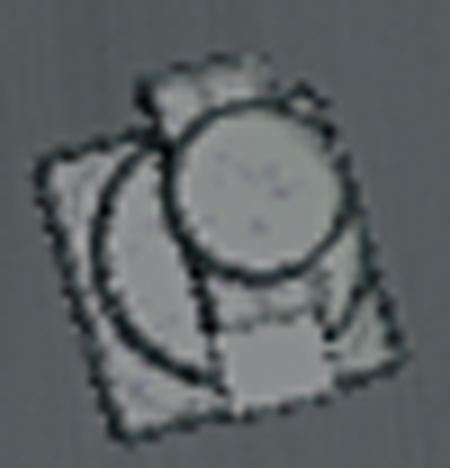

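View pics/sidestk.png

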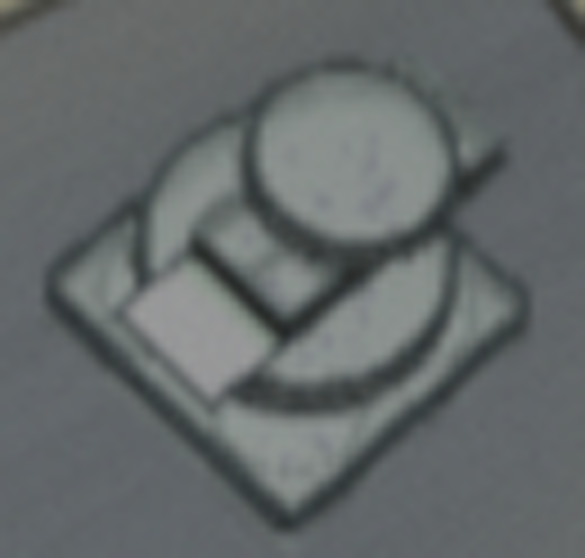

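View pics/topz.png

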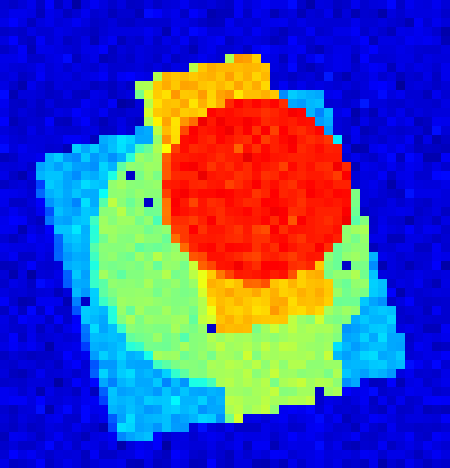

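Run:
```python
from h import *
from scipy.optimize import least_squares
for n,reg,zo in(("top",(405,178,460,236),.0022),("side",(335,260,400,325),0)):
    W=cloud(n,np.load(f"{n}0d.npy"))[reg[1]:reg[3],reg[0]:reg[2]].reshape(-1,3);W=W[~np.isnan(W[:,0])];z=W[:,2]+zo
    print(n,"hist",np.histogram(z*1000,bins=range(-2,66,4)))
    m=z>.0515;P=(W[m,:2]*1000).astype(np.float32)
    print("small",np.round(np.median(z[m]),4),np.round(cv2.minEnclosingCircle(P),1) if 0 else cv2.minEnclosingCircle(P))
    m=(z>.0395)&(z<.049);P=(W[m,:2]*1000).astype(np.float32);print("block",np.median(z[m]),cv2.minAreaRect(P))
    m=(z>.0285)&(z<.036);P=(W[m,:2]*1000).astype(np.float32);print("lg",np.median(z[m]),cv2.minEnclosingCircle(P))
    m=(z>.010)&(z<.021);P=(W[m,:2]*1000).astype(np.float32);print("sq",np.median(z[m]),cv2.minAreaRect(P))
# white end corners manual
for n,o,pts in(("top",(405,180),[(215,330),(325,318),(338,390),(238,415)]),("side",(335,260),[(125,312),(195,258),(278,345),(213,405)])):
    for p in pts: print(n,np.round(onz(n,(o[0]+p[0]/9-.5,o[1]+p[1]/9-.5),.034)*1000,1))
```

```text
top hist (array([ 255, 1649,   70,   17,  113,  170,   10,   25,  214,  159,   10,
         96,   43,   25,  252,   69]), array([-2,  2,  6, 10, 14, 18, 22, 26, 30, 34, 38, 42, 46, 50, 54, 58, 62]))
small 0.0568 ((589.082275390625, -193.18734741210938), 19.207874298095703)
block 0.04523218737423432 ((590.0064697265625, -192.3228759765625), (55.63694381713867, 25.561918258666992), 11.97259521484375)
lg 0.03346035807043001 ((582.1942138671875, -193.544677734375), 38.45400619506836)
sq 0.01826854823070852 ((578.9517211914062, -194.10128784179688), (64.82569122314453, 65.1357421875), 12.950231552124023)
side hist (array([ 770, 1689,   22,   65,  318,  127,   24,   44,  411,  112,   21,
        151,   19,   49,  378,   10]), array([-2,  2,  6, 10, 14, 18, 22, 26, 30, 34, 38, 42, 46, 50, 54, 58, 62]))
small 0.0558 ((586.4008178710938, -193.61683654785156), 19.091419219970703)
block 0.04439741203257183 ((587.9055786132812, -195.73297119140625), (56.95507049560547, 31.08452796936035), 10.963213920593262)
lg 0.032544943865400834 ((579.3388671875, -193.7227783203125), 39.05509948730469)
sq 0.017113244240177298 ((569.6734008789062, -170.7049560546875), (65.69908142089844, 114.65392303466797), 14.0957670211792)
top [ 562.3 -187.2   34. ]
top [ 564.2 -210.5   34. ]
top [ 548.8 -212.2   34. ]
top [ 544.2 -190.8   34. ]
side [ 542.3 -191.1   34. ]
side [ 558.8 -188.    34. ]
side [ 562.3 -209.6   34. ]
side [ 546.2 -213.7   34. ]
```

View pics/sidez.png

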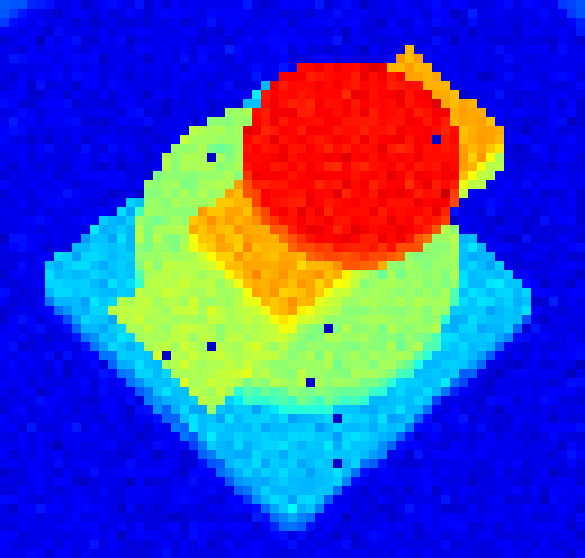

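```bash
cat >> h.py <<'E'
from scipy.spatial.transform import Rotation as Ro
def go(x,y,z,psi):
    "row (mm->m) for TCP target, tool down, tool x heading psi deg"
    s=env.sense();R=Ro.from_quat(s["orientation"]);p=np.array(s["tcp_pos"])
    a=np.radians(psi);X=[np.cos(a),np.sin(a),0];Y=[np.sin(a),-np.cos(a),0]
    T=Ro.from_matrix(np.c_[X,Y,[0,0,-1]])
    print(np.round(R.inv().apply(np.array([x,y,z])/1000-p),4),np.round((R.inv()*T).as_rotvec(),3))
def st():
    s=env.sense();m=Ro.from_quat(s["orientation"]).as_matrix()
    print("t",round(s["t"],2),"tcp",np.round(np.array(s["tcp_pos"])*1000,1),"psi",round(np.degrees(np.arctan2(m[1,0],m[0,0])),1),"tilt",np.round(m[:2,2],4),"F",np.round(s["wrist_force"],1),"w",round(s["width"],4),"q6",round(s["q"][5],2))
E
python3 -c "
from h import *
st();go(587.8,-193.4,120,102)"
```

```text
t 1.1 tcp [181.  598.2 231.3] psi 73.2 tilt [-0. -0.] F [ 0.4  0.8 -0.4] w 0.0851 q6 -0.0
[-0.6399  0.6186  0.1113] [-0.     0.    -0.503]
```

Candidates in the top view: for the dishes, the purple disc at (353,203), the brown square at (411,305), the bottle cap at (311,106) and the clear stack on the tray at (430,208). The stack fits the description: clear plastic on a steel tray, tops at 17/32/44/56 mm, checked in the crops. Going there.

```bash
python3 -m inch '[[-0.64,0.6186,0.111,0,0,-0.503,1],[-0.64,0.6186,0.111,0,0,-0.503,1],[-0.64,0.6186,0.111,0,0,-0.503,1],[-0.64,0.6186,0.111,0,0,-0.503,1],[-0.64,0.6186,0.111,0,0,-0.503,1],[-0.64,0.6186,0.111,0,0,-0.503,1],[-0.64,0.6186,0.111,0,0,-0.503,1],[-0.64,0.6186,0.111,0,0,-0.503,1],[-0.64,0.6186,0.111,0,0,-0.503,1],[-0.64,0.6186,0.111,0,0,-0.503,1],[-0.64,0.6186,0.111,0,0,-0.503,1],[-0.64,0.6186,0.111,0,0,-0.503,1]]' 25; python3 -c "
from h import *
st();go(587.8,-193.4,120,102)"
```

```text
t: 2.6
tcp_pos: [0.522, -0.0659, 0.1385]
orientation: [0.63, 0.777, 0.0, 0.0]
wrist_force: [0.9, -0.0, 1.4]
width: 0.0854
t 2.6 tcp [522.  -65.9 138.5] psi 102.0 tilt [0.0008 0.    ] F [ 0.9 -0.   1.4] w 0.0854 q6 -1.91
[-0.1384  0.0379  0.0185] [ 0.001  0.    -0.001]
```

```bash
python3 -m inch '[[-0.1384,0.0379,0.0185,0,0,0,1],[-0.1384,0.0379,0.0185,0,0,0,1],[-0.1384,0.0379,0.0185,0,0,0,1],[-0.1384,0.0379,0.0185,0,0,0,1]]'
python3 - <<'E'
from h import *
st();go(587.8,-193.4,47,102)
for n in("side","top"):
    p,d=env.snapshot(n);cv2.imwrite(f"pics/{n}1.png",p[:,:,::-1])
E
```

```text
t: 3.1
tcp_pos: [0.5879, -0.1943, 0.1196]
orientation: [0.63, 0.776, 0.0, 0.0]
wrist_force: [-0.0, 0.1, 0.9]
width: 0.0855
t 3.1 tcp [ 587.9 -194.3  119.6] psi 101.9 tilt [0.0003 0.0003] F [-0.   0.1  0.9] w 0.0855 q6 -2.1
[0.0008 0.0001 0.0726] [ 0.    -0.    -0.002]
```

View pics/side1.png

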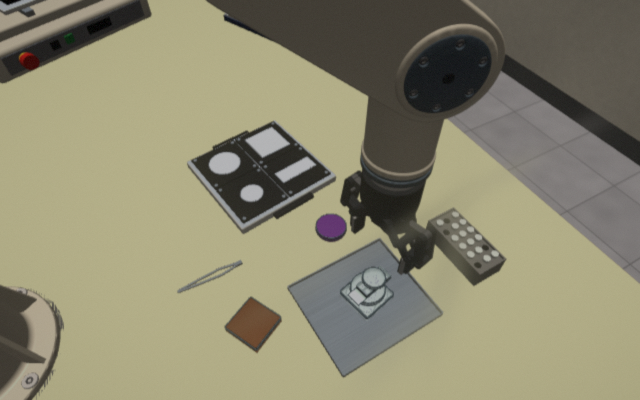

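View pics/top1.png

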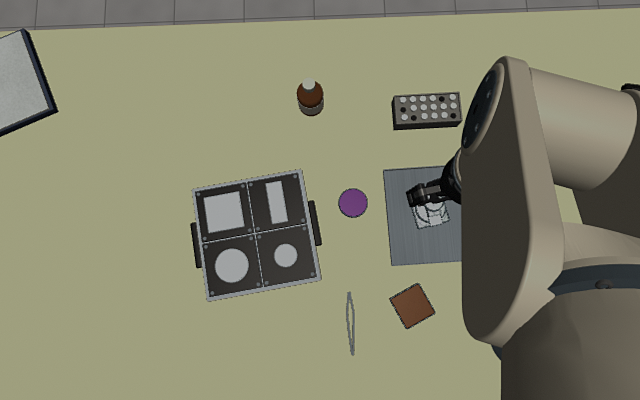

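Run:
```python
from h import *
a=np.radians(101.9);X=np.array([np.cos(a),np.sin(a),0]);c=np.array([.5879,-.1943,.1196])
for z in(0,.013):
  for s in(-.0427,.0427,-.057,.057): print(z,s,proj("side",c+X*s+[0,0,z]).round(1))
im=cv2.imread("pics/side1.png");cv2.imwrite("pics/side1c.png",cv2.resize(im[165:320,330:445],None,fx=5,fy=5,interpolation=cv2.INTER_CUBIC)[:600])
```

```text
0 -0.0427 [[400.8 273. ]]
0 0.0427 [[358.6 235.9]]
0 -0.057 [[408.5 279.7]]
0 0.057 [[352.1 230.2]]
0.013 -0.0427 [[402.1 268.1]]
0.013 0.0427 [[359.2 230.8]]
0.013 -0.057 [[409.9 274.9]]
0.013 0.057 [[352.5 225. ]]
```

View pics/side1c.png

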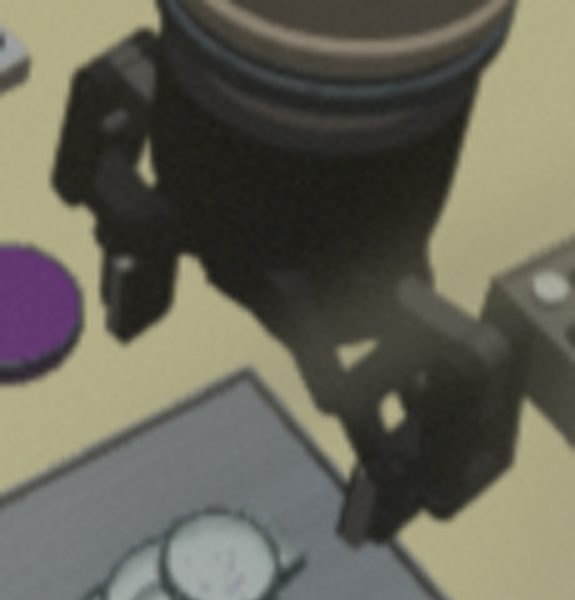

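```bash
python3 -m inch '[[0.0008,0,0.04,0,0,0,1],[0.0008,0,0.065,0,0,0,1],[0.0008,0,0.0726,0,0,0,0.6],[0.0008,0,0.0726,0,0,0,0.55],[0.0008,0,0.0726,0,0,0,0.4],[0.0008,0,0.0726,0,0,0,0.2],[0.0008,0,0.0726,0,0,0,0.2],[0.0008,0,0.0726,0,0,0,0.2]]' 25
python3 - <<'E'
from h import *
st();go(587.8,-193.4,47,102)
for n in("side",):
    p,d=env.snapshot(n);im=p[:,:,::-1];cv2.imwrite("pics/side2c.png",cv2.resize(im[200:330,320:445],None,fx=4.6,fy=4.6,interpolation=cv2.INTER_CUBIC)[:600])
E
```

```text
t: 4.2
tcp_pos: [0.5877, -0.1914, 0.0487]
orientation: [0.63, 0.777, 0.001, 0.0]
wrist_force: [-1.4, 2.7, 6.7]
width: 0.0364
t 4.2 tcp [ 587.7 -191.4   48.7] psi 102.0 tilt [0.0016 0.0007] F [-1.4  2.7  6.7] w 0.0364 q6 -2.1
[-0.002  -0.0003  0.0017] [ 0.002 -0.    -0.001]
```

View pics/side2c.png

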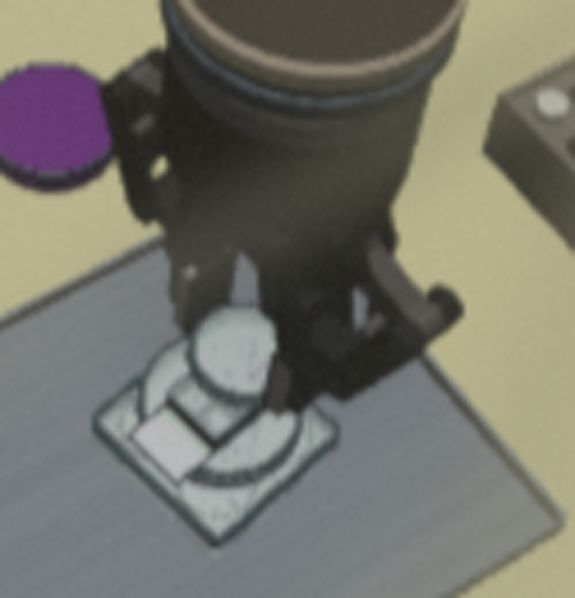

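```bash
python3 -m inch '[[0,0,0,0,0,0,0.2],[0,0,0,0,0,0,0.2]]'
python3 - <<'E'
from h import *
st();go(587.8,-193.4,47,102)
E
```

```text
t: 4.5
tcp_pos: [0.5879, -0.1916, 0.049]
orientation: [0.63, 0.777, 0.001, 0.001]
wrist_force: [0.0, 0.7, -0.8]
width: 0.0363
t 4.5 tcp [ 587.9 -191.6   49. ] psi 102.0 tilt [0.0022 0.0004] F [ 0.   0.7 -0.8] w 0.0363 q6 -2.1
[-0.0018 -0.0004  0.002 ] [ 0.002  0.    -0.001]
```

```bash
python3 -m inch '[[0,0,-0.005,0,0,0,0.2],[0,0,-0.02,0,0,0,0.2],[0,0,-0.06,0,0,0,0.2],[0,0,-0.1,0,0,0,0.2],[0,0,-0.1,0,0,0,0.2]]'
python3 - <<'E'
from h import *
st();go(496,87.4,90,98.9)
for n in("side",):
    p,d=env.snapshot(n);np.save("side3d.npy",d);im=p[:,:,::-1];cv2.imwrite("pics/side3.png",im);cv2.imwrite("pics/side3c.png",cv2.resize(im[180:330,320:445],None,fx=4,fy=4,interpolation=cv2.INTER_CUBIC)[:600])
E
```

```text
t: 5.12
tcp_pos: [0.5901, -0.1925, 0.1536]
orientation: [0.63, 0.777, 0.002, 0.004]
wrist_force: [-0.1, -0.4, -0.4]
width: 0.0361
t 5.12 tcp [ 590.1 -192.5  153.6] psi 101.9 tilt [ 0.009  -0.0019] F [-0.1 -0.4 -0.4] w 0.0361 q6 -2.1
[ 0.2936 -0.0346  0.0622] [0.008 0.003 0.053]
```

View pics/side3c.png

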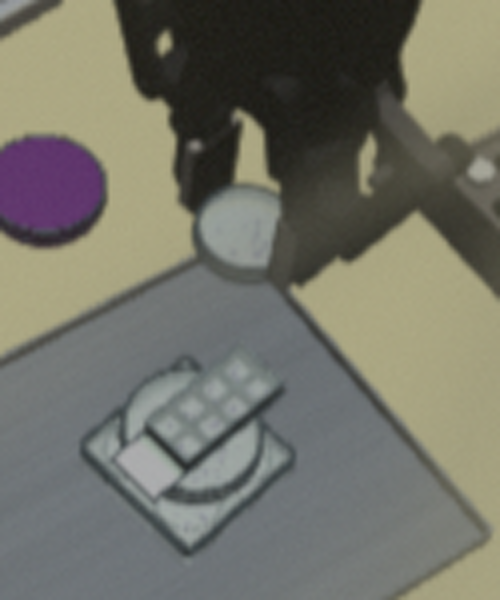

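```bash
python3 -m inch '[[0.2936,-0.0346,0.0622,0.008,0.003,0.053,0.2],[0.2936,-0.0346,0.0622,0.008,0.003,0.053,0.2],[0.2936,-0.0346,0.0622,0.008,0.003,0.053,0.2],[0.2936,-0.0346,0.0622,0.008,0.003,0.053,0.2],[0.2936,-0.0346,0.0622,0.008,0.003,0.053,0.2],[0.2936,-0.0346,0.0622,0.008,0.003,0.053,0.2],[0.2936,-0.0346,0.0622,0.008,0.003,0.053,0.2],[0.2936,-0.0346,0.0622,0.008,0.003,0.053,0.2]]'
python3 - <<'E'
from h import *
st();go(496,87.4,90,98.9)
for n in("side","top"):
    p,d=env.snapshot(n);np.save(f"{n}4d.npy",d);im=p[:,:,::-1];cv2.imwrite(f"pics/{n}4.png",im)
    a,b=(200,110) if n=="side" else (190,150)
    cv2.imwrite(f"pics/{n}4c.png",cv2.resize(im[b:b+150,a:a+180],None,fx=4,fy=4,interpolation=cv2.INTER_CUBIC)[:600])
E
```

```text
t: 6.18
tcp_pos: [0.4951, 0.087, 0.0886]
orientation: [0.651, 0.759, -0.0, -0.001]
wrist_force: [0.0, 0.1, -0.4]
width: 0.0364
t 6.17 tcp [495.1  87.   88.6] psi 98.8 tilt [-0.002   0.0005] F [ 0.   0.1 -0.4] w 0.0364 q6 -1.56
[ 0.0003  0.001  -0.0014] [-0.002 -0.001 -0.001]
```

View pics/side4c.png

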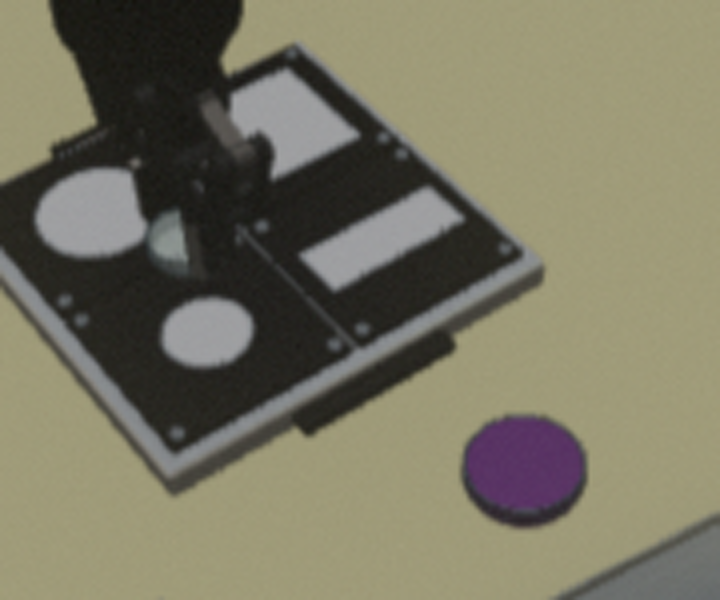

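View pics/top4c.png

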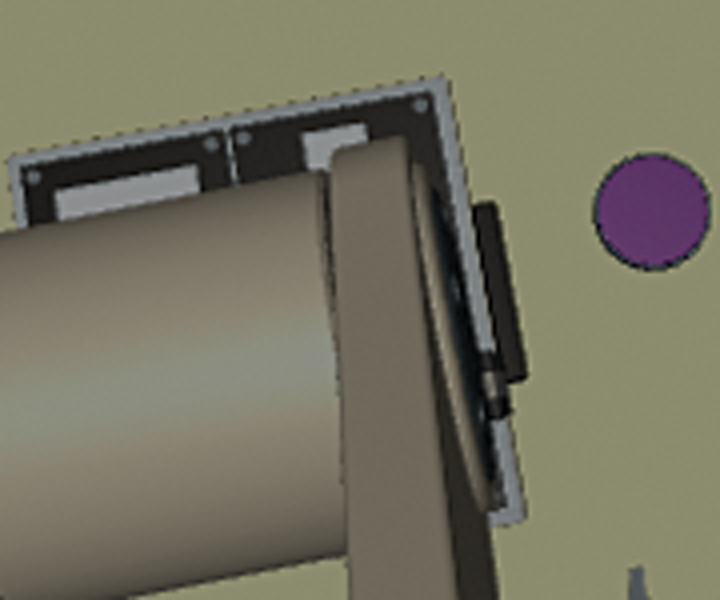

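```bash
python3 -m inch '[[0.0003,0.001,0.03,-0.002,-0.001,0,0.2],[0.0003,0.001,0.046,-0.002,-0.001,0,0.2],[0.0003,0.001,0.052,-0.002,-0.001,0,0.2],[0.0003,0.001,0.054,-0.002,-0.001,0,0.2],[0.0003,0.001,0.0545,-0.002,-0.001,0,0.2],[0.0003,0.001,0.0545,-0.002,-0.001,0,0.2]]'
python3 - <<'E'
from h import *
st();go(496,87.4,33,98.9)
for n in("side",):
    p,d=env.snapshot(n);np.save(f"{n}4d.npy",d);im=p[:,:,::-1];cv2.imwrite(f"pics/{n}5.png",im)
    a,b=(220,160) if n=="side" else (190,150)
    cv2.imwrite(f"pics/{n}5c.png",cv2.resize(im[b:b+60,a:a+70],None,fx=9,fy=9,interpolation=cv2.INTER_CUBIC)[:600])
E
```

```text
t: 7.02
tcp_pos: [0.4963, 0.0875, 0.0346]
orientation: [0.651, 0.759, 0.0, 0.0]
wrist_force: [-0.7, -0.3, 0.3]
width: 0.0364
t 7.03 tcp [496.3  87.5  34.6] psi 98.8 tilt [0.001 0.   ] F [-0.7 -0.3  0.3] w 0.0364 q6 -1.55
[-0.0001 -0.0003  0.0016] [ 0.001  0.    -0.001]
```

View pics/side5c.png

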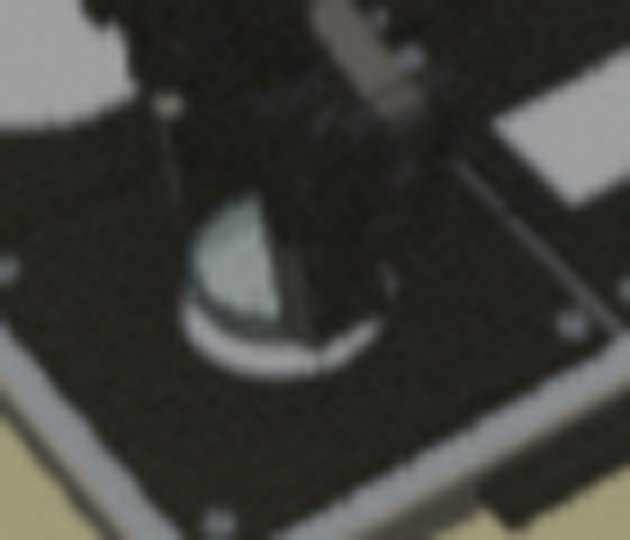

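Run:
```python
from h import *
def circ(c,r,z):
    a=np.linspace(0,2*np.pi,73);return np.c_[c[0]+r*np.cos(a),c[1]+r*np.sin(a),0*a+z]/1000
im=cv2.imread("pics/side5.png");a,b=220,160
v=cv2.resize(im[b:b+60,a:a+70],None,fx=9,fy=9,interpolation=cv2.INTER_CUBIC)
def dr(P,col):
    q=((proj("side",P)-[a,b]+.5)*9*8).astype(np.int32);cv2.polylines(v,[q],True,col,1,cv2.LINE_AA,3)
dr(circ((494.9,87.6),20,28),(0,255,0))
dr(circ((495.2,87.6),19,29.6),(0,0,255));dr(circ((495.2,87.6),19,41.6),(255,0,255))
cv2.imwrite("pics/side5d.png",v)
```

```text
(no output)
```

View pics/side5d.png

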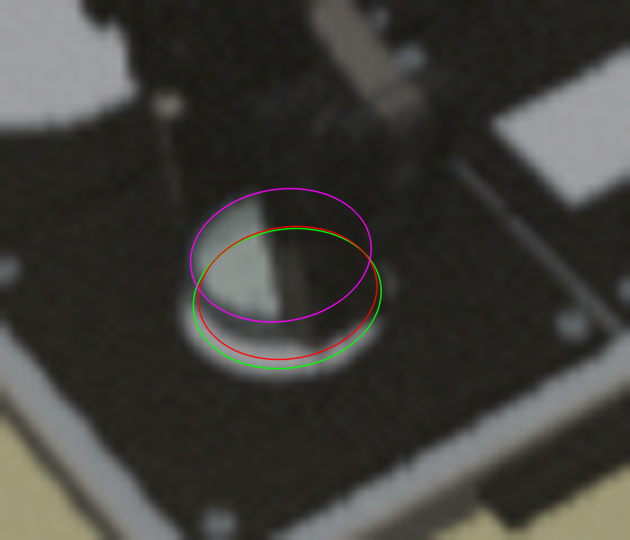

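```bash
python3 -m inch '[[0,-0.0003,0.0008,0.001,0,0,0.2],[0,-0.0003,0.0016,0.001,0,0,0.2],[0,-0.0003,0.0016,0.001,0,0,0.2]]'
python3 - <<'E'
from h import *
st();go(496,87.4,33,98.9)
for n in("side",):
    p,d=env.snapshot(n);im=p[:,:,::-1];cv2.imwrite(f"pics/{n}6.png",im)
    a,b=(220,160)
    cv2.imwrite(f"pics/{n}6c.png",cv2.resize(im[b:b+60,a:a+70],None,fx=9,fy=9,interpolation=cv2.INTER_CUBIC)[:600])
E
```

```text
t: 7.45
tcp_pos: [0.4959, 0.0875, 0.0329]
orientation: [0.651, 0.759, -0.0, 0.0]
wrist_force: [0.2, -0.8, -0.5]
width: 0.0361
t 7.45 tcp [495.9  87.5  32.9] psi 98.8 tilt [-0.0001 -0.0001] F [ 0.2 -0.8 -0.5] w 0.0361 q6 -1.55
[-0.0001  0.0001 -0.0001] [-0.     0.    -0.001]
```

View pics/side6c.png

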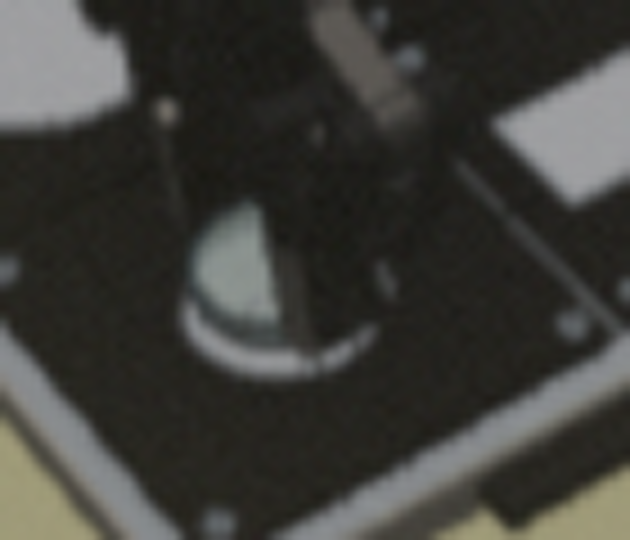

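```bash
python3 -m inch '[[0,0,0.001,0,0,0,0.2],[0,0,0.001,0,0,0,0.2]]'; python3 -m inch '[[0,0,0.001,0,0,0,0.2],[0,0,0.001,0,0,0,0.2]]'; python3 -c "
from h import *
st()"
```

```text
t: 7.75
tcp_pos: [0.496, 0.0875, 0.0326]
orientation: [0.651, 0.759, -0.0, 0.0]
wrist_force: [-3.0, -0.8, 11.7]
width: 0.0363
t: 8.0
tcp_pos: [0.496, 0.0875, 0.0325]
orientation: [0.651, 0.759, -0.0, 0.0]
wrist_force: [-4.3, -1.9, 15.9]
width: 0.0361
t 8.0 tcp [496.   87.5  32.5] psi 98.8 tilt [ 0.     -0.0001] F [-4.3 -1.9 15.9] w 0.0361 q6 -1.55
```

```bash
python3 -m inch '[[0,0,0,0,0,0,0.2],[0,0,-0.0002,0,0,0,0.5],[0,0,-0.0002,0,0,0,0.6],[0,0,-0.0002,0,0,0,0.7],[0,0,-0.02,0,0,0,0.7],[0,0,-0.05,0,0,0,0.7],[0,0,-0.09,0,0,0,1],[0,0,-0.11,0,0,0,1]]'
python3 - <<'E'
from h import *
st();go(581.1,-194.2,120,102)
for n in("side",):
    p,d=env.snapshot(n);im=p[:,:,::-1];cv2.imwrite(f"pics/{n}7.png",im);np.save("side7d.npy",d)
    a,b=(220,160)
    cv2.imwrite(f"pics/{n}7c.png",cv2.resize(im[b:b+60,a:a+70],None,fx=9,fy=9,interpolation=cv2.INTER_CUBIC)[:600])
E
```

```text
t: 9.0
tcp_pos: [0.4968, 0.0876, 0.1444]
orientation: [0.651, 0.759, 0.001, 0.001]
wrist_force: [0.0, 0.0, -0.4]
width: 0.0854
t 9.0 tcp [496.8  87.6 144.4] psi 98.8 tilt [0.0022 0.0002] F [ 0.   0.  -0.4] w 0.0854 q6 -1.55
[-0.2914  0.04    0.0245] [ 0.002  0.    -0.055]
```

View pics/side7c.png

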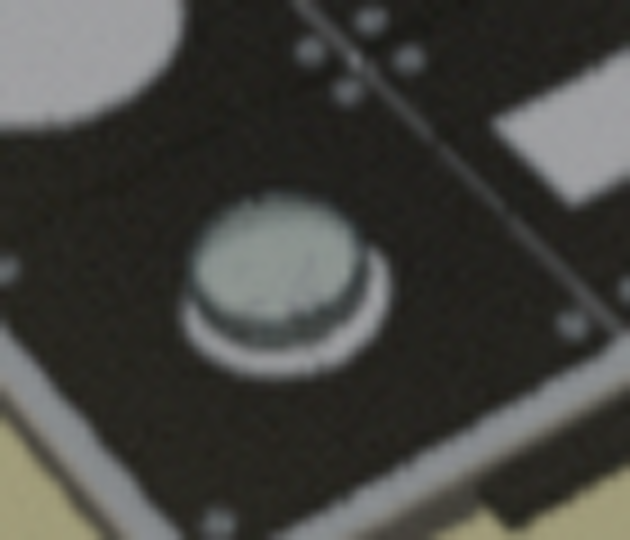

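```bash
cat >> h.py <<'E'
def circ(c,r,z):
    a=np.linspace(0,2*np.pi,73);return np.c_[c[0]+r*np.cos(a),c[1]+r*np.sin(a),0*a+z]/1000
def rect(c,w,h,z,ang):
    a=np.radians(ang);u=np.array([np.cos(a),np.sin(a)]);v=np.array([-u[1],u[0]])
    return np.array([[*(np.array(c)+sx*w/2*u+sy*h/2*v),z] for sx,sy in((-1,-1),(1,-1),(1,1),(-1,1))])/1000
def overlay(n,im,box,f,items,out):
    a,b,c,d=box;v=cv2.resize(im[b:d,a:c],None,fx=f,fy=f,interpolation=cv2.INTER_CUBIC)
    for P,col in items:
        q=((proj(n,P)-[a,b]+.5)*f*8).astype(np.int32);cv2.polylines(v,[q],True,col,1,cv2.LINE_AA,3)
    cv2.imwrite(out,v)
E
python3 - <<'E'
from h import *
im=cv2.imread("pics/side7.png")
overlay("side",im,(220,160,290,220),9,[(circ((494.9,87.6),21.5,28),(0,255,0)),(circ((494.9,87.6),19,28),(0,0,255)),(circ((494.9,87.6),19,40),(255,0,255))],"pics/side7d.png")
W=cloud("side",np.load("side7d.npy"))[175:205,232:272].reshape(-1,3)
m=W[:,2]>.0375;print(np.median(W[m,2]),m.sum(),cv2.minEnclosingCircle((W[m,:2]*1000).astype(np.float32)),W[m,:2].mean(0))
E
```

```text
0.04046452275707005 248 ((493.8540954589844, 88.13613891601562), 20.23514175415039) [0.49460951 0.08710993]
```

View pics/side7d.png

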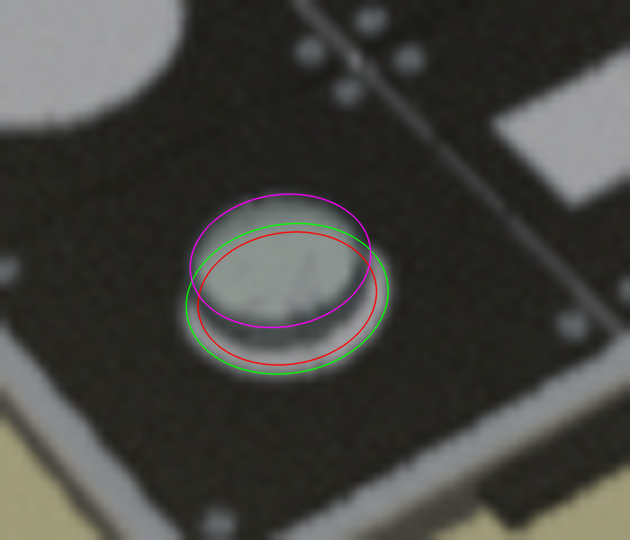

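Run:
```python
from h import *
im=cv2.imread("pics/side7.png")
W=cloud("side",np.load("side7d.npy"))[255:325,330:405].reshape(-1,3)
m=(W[:,2]>.0405)&(W[:,2]<.05);P=(W[m,:2]*1000).astype(np.float32);print(m.sum(),np.median(W[m,2]),cv2.minAreaRect(P),P.mean(0))
c=np.array([580,-194.]);a=np.radians(12)
bc=c+8*np.array([np.cos(a),np.sin(a)])
overlay("side",im,(330,255,405,325),8,[(rect(c,75,25,34,12),(0,255,0)),(rect(bc,56,25,44,12),(255,0,255)),(circ((578,-194),29,32),(0,0,255)),(rect((577.5,-194.5),64,64,17,13),(255,255,0))],"pics/side7s.png")
```

```text
492 0.04435348265953995 ((587.0697631835938, -192.79159545898438), (55.94060134887695, 24.945537567138672), 11.370277404785156) [ 586.5763  -193.17538]
```

View pics/side7s.png

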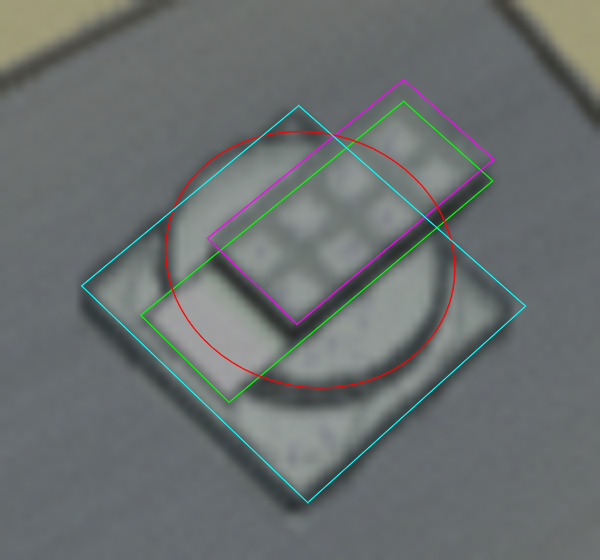

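```bash
python3 -m inch '[[-0.2914,0.041,0.0245,0.002,0,-0.05,1],[-0.2914,0.041,0.0245,0.002,0,-0.05,1],[-0.2914,0.041,0.0245,0.002,0,-0.05,1],[-0.2914,0.041,0.0245,0.002,0,-0.05,1],[-0.2914,0.041,0.0245,0.002,0,-0.05,1],[-0.2914,0.041,0.0245,0.002,0,-0.05,1],[-0.2914,0.041,0.0245,0.002,0,-0.05,1],[-0.2914,0.041,0.0245,0.002,0,-0.05,1]]'
python3 - <<'E'
from h import *
st();go(580.3,-193.2,36,101.7)
p,d=env.snapshot("top");im=p[:,:,::-1].copy();cv2.imwrite("pics/top8.png",im);np.save("top8d.npy",d)
overlay("top",im,(250,225,325,290),8,[(circ((497.2,87.1),21.5,28),(0,255,0)),(circ((497.2,87.1),19,40),(255,0,255))],"pics/top8d.png")
overlay("top",im,(250,225,325,290),8,[],"pics/top8e.png")
W=cloud("top",d)[235:280,260:312].reshape(-1,3);m=W[:,2]>.0332
print(m.sum(),cv2.minEnclosingCircle((W[m,:2]*1000).astype(np.float32)),W[m].mean(0))
E
```

```text
t: 10.05
tcp_pos: [0.5826, -0.1925, 0.1216]
orientation: [0.631, 0.776, 0.001, 0.0]
wrist_force: [0.1, -0.8, -0.5]
width: 0.0855
t 10.05 tcp [ 582.6 -192.5  121.6] psi 101.8 tilt [0.0018 0.0008] F [ 0.1 -0.8 -0.5] w 0.0855 q6 -2.1
[-0.0003 -0.0026  0.0856] [ 0.002 -0.     0.001]
325 ((497.1564025878906, 87.78868103027344), 19.037940979003906) [0.49687659 0.08754981 0.03894817]
```

View pics/top8d.png

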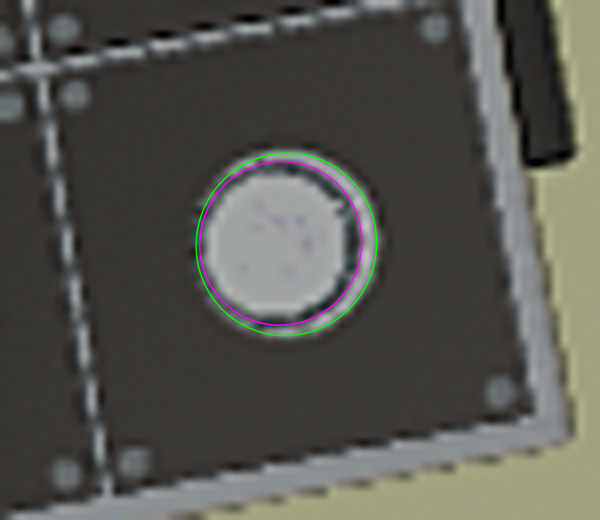

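View pics/top8e.png

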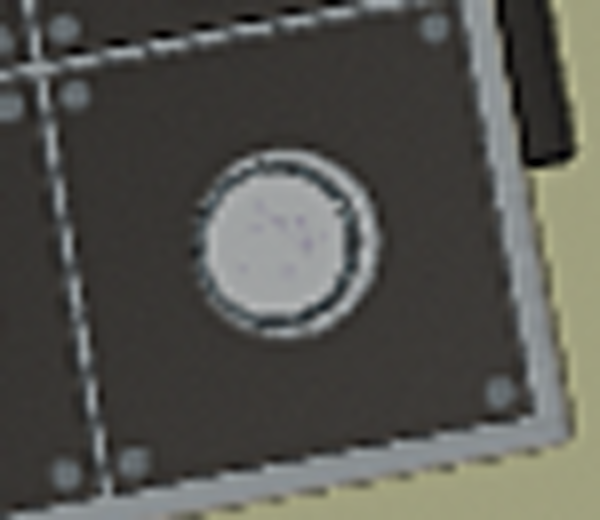

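```bash
python3 -m inch '[[-0.0003,-0.0026,0.04,0.002,0,0,1],[-0.0003,-0.0026,0.068,0.002,0,0,0.9],[-0.0003,-0.0026,0.0816,0.002,0,0,0.6],[-0.0003,-0.0026,0.0856,0.002,0,0,0.45],[-0.0003,-0.0026,0.0856,0.002,0,0,0.36],[-0.0003,-0.0026,0.0856,0.002,0,0,0.3],[-0.0003,-0.0026,0.0856,0.002,0,0,0.2],[-0.0003,-0.0026,0.0856,0.002,0,0,0.1],[-0.0003,-0.0026,0.0856,0.002,0,0,0.1]]' 25
python3 - <<'E'
from h import *
st()
p,d=env.snapshot("side");im=p[:,:,::-1];cv2.imwrite("pics/side9c.png",cv2.resize(im[200:330,320:445],None,fx=4.6,fy=4.6,interpolation=cv2.INTER_CUBIC)[:600])
E
```

```text
t: 11.22
tcp_pos: [0.5812, -0.1935, 0.0373]
orientation: [0.631, 0.776, 0.0, 0.001]
wrist_force: [-0.5, 0.2, 6.4]
width: 0.0243
t 11.22 tcp [ 581.2 -193.5   37.3] psi 101.8 tilt [ 0.0019 -0.0003] F [-0.5  0.2  6.4] w 0.0243 q6 -2.1
```

View pics/side9c.png

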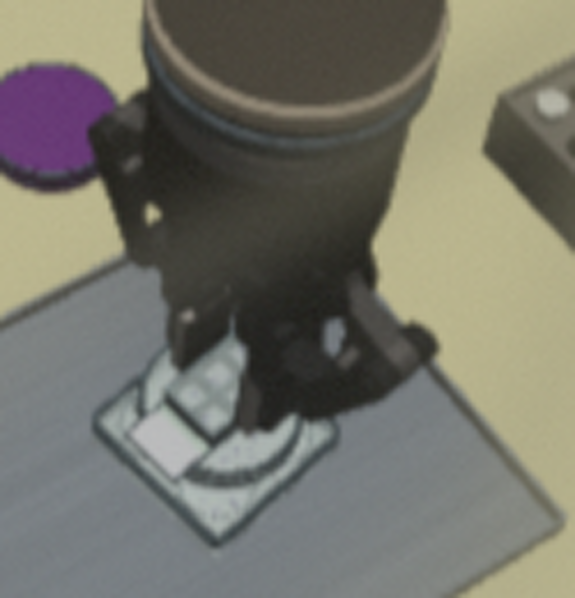

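```bash
python3 -m inch '[[0,0,0,0,0,0,0.1],[0,0,-0.005,-0.001,0,0,0.1],[0,0,-0.02,-0.001,0,0,0.1],[0,0,-0.04,-0.001,0,0,0.1],[0,0,-0.05,-0.001,0,0,0.1],[0,0,-0.05,-0.001,0,0,0.1]]'
python3 - <<'E'
from h import *
st();go(599.8,103.5,75,98.9)
p,d=env.snapshot("side");im=p[:,:,::-1];cv2.imwrite("pics/side10c.png",cv2.resize(im[180:330,320:445],None,fx=4,fy=4,interpolation=cv2.INTER_CUBIC)[:600])
E
```

```text
t: 12.02
tcp_pos: [0.582, -0.1938, 0.0888]
orientation: [0.631, 0.776, 0.001, 0.002]
wrist_force: [1.0, 0.1, -0.4]
width: 0.0241
t 12.03 tcp [ 582.  -193.8   88.8] psi 101.8 tilt [ 0.0052 -0.0009] F [ 1.   0.1 -0.4] w 0.0241 q6 -2.1
[0.2874 0.078  0.0137] [0.005 0.002 0.05 ]
```

View pics/side10c.png

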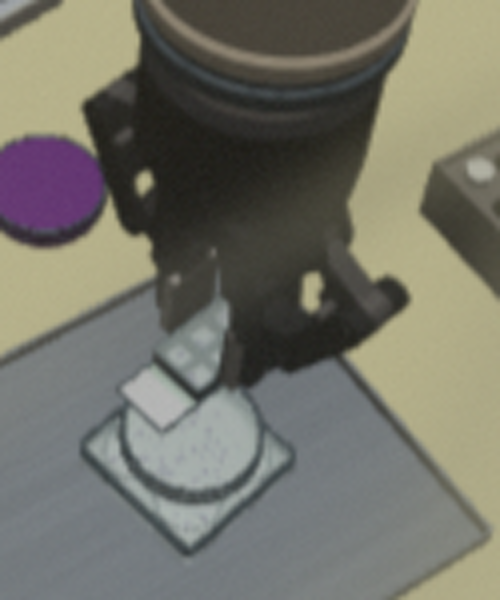

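```bash
python3 -m inch '[[0.2874,0.078,0.0137,0.005,0.002,0.05,0.1],[0.2874,0.078,0.0137,0.005,0.002,0.05,0.1],[0.2874,0.078,0.0137,0.005,0.002,0.05,0.1],[0.2874,0.078,0.0137,0.005,0.002,0.05,0.1],[0.2874,0.078,0.0137,0.005,0.002,0.05,0.1],[0.2874,0.078,0.0137,0.005,0.002,0.05,0.1],[0.2874,0.078,0.0137,0.005,0.002,0.05,0.1],[0.2874,0.078,0.0137,0.005,0.002,0.05,0.1]]'
python3 - <<'E'
from h import *
st();go(599.8,103.5,35,98.9)
p,d=env.snapshot("side");im=p[:,:,::-1];cv2.imwrite("pics/side11c.png",cv2.resize(im[110:230,200:350],None,fx=5,fy=5,interpolation=cv2.INTER_CUBIC)[:600])
E
```

```text
t: 13.08
tcp_pos: [0.599, 0.1023, 0.074]
orientation: [0.651, 0.759, -0.0, -0.001]
wrist_force: [0.1, -0.1, -1.5]
width: 0.0242
t 13.07 tcp [599.  102.3  74. ] psi 98.8 tilt [-0.0019  0.0003] F [ 0.1 -0.1 -1.5] w 0.0242 q6 -1.56
[0.001 0.001 0.039] [-0.002 -0.001 -0.001]
```

View pics/side11c.png

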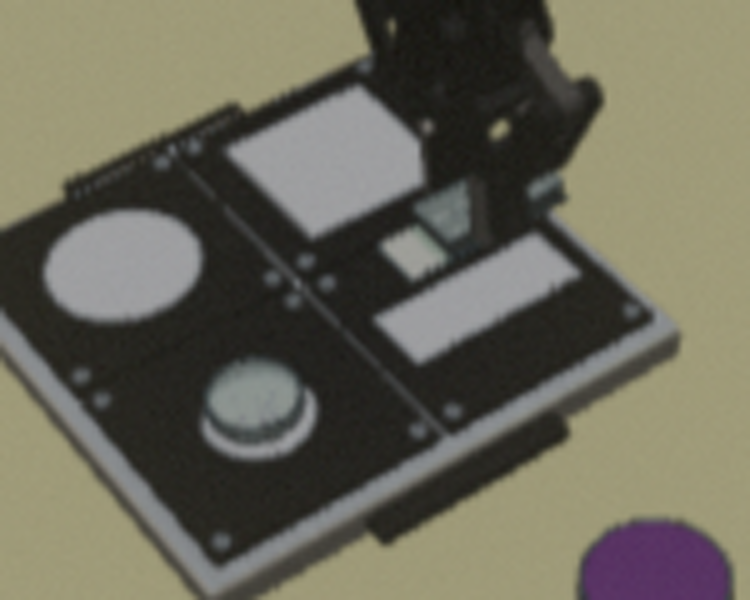

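```bash
python3 -m inch '[[0.001,0.001,0.02,-0.002,-0.001,-0.001,0.1],[0.001,0.001,0.034,-0.002,-0.001,-0.001,0.1],[0.001,0.001,0.038,-0.002,-0.001,-0.001,0.1],[0.001,0.001,0.0392,-0.002,-0.001,-0.001,0.1],[0.001,0.001,0.0392,-0.002,-0.001,-0.001,0.1],[0.001,0.001,0.0392,-0.002,-0.001,-0.001,0.1]]'
python3 - <<'E'
from h import *
st();go(599.8,103.5,33.3,98.9)
p,d=env.snapshot("side");im=p[:,:,::-1].copy()
overlay("side",im,(260,130,335,200),8,[(rect((597.7,103.5),77,27,28,8.9),(0,255,0))],"pics/side12c.png")
E
```

```text
t: 13.88
tcp_pos: [0.6002, 0.1036, 0.0354]
orientation: [0.65, 0.76, 0.0, 0.0]
wrist_force: [-0.6, -0.4, -1.6]
width: 0.0241
t 13.88 tcp [600.2 103.6  35.4] psi 98.9 tilt [ 0.0012 -0.0001] F [-0.6 -0.4 -1.6] w 0.0241 q6 -1.56
[ 0.     -0.0004  0.0021] [ 0.001  0.    -0.001]
```

View pics/side12c.png

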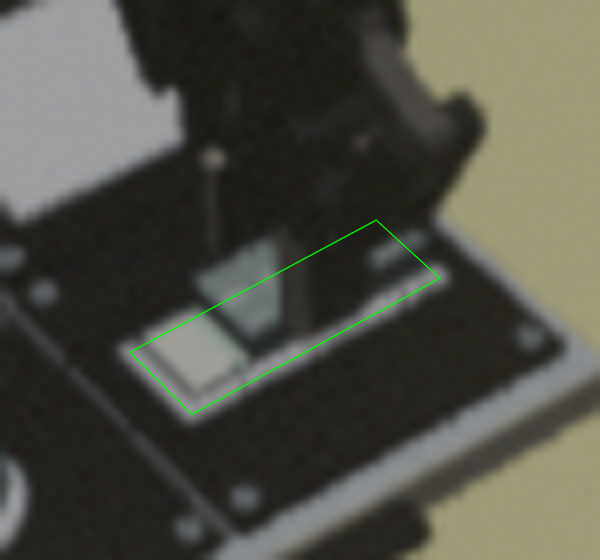

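```bash
python3 -m inch '[[0,-0.0004,0.0012,0.001,0,0,0.1],[0,-0.0004,0.002,0.001,0,0,0.1],[0,-0.0004,0.002,0.001,0,0,0.1]]'
python3 - <<'E'
from h import *
st();go(599.8,103.5,33.3,98.9)
p,d=env.snapshot("side");im=p[:,:,::-1].copy()
c=np.array((597.7,103.5))
a=np.radians(8.9);e=c-(75/2-9.75)*np.array([np.cos(a),np.sin(a)])
overlay("side",im,(260,130,335,200),8,[(rect(c,80.5,30.5,28,8.9),(0,255,0)),(rect(e,19.5,25,30,8.9),(0,0,255))],"pics/side13c.png")
E
```

```text
t: 14.3
tcp_pos: [0.5998, 0.1035, 0.0334]
orientation: [0.65, 0.76, -0.0, 0.0]
wrist_force: [0.3, -0.3, 1.7]
width: 0.0241
t 14.3 tcp [599.8 103.5  33.4] psi 98.9 tilt [ 0.0002 -0.0002] F [ 0.3 -0.3  1.7] w 0.0241 q6 -1.56
[-0.     -0.      0.0001] [ 0.     0.    -0.001]
```

View pics/side13c.png

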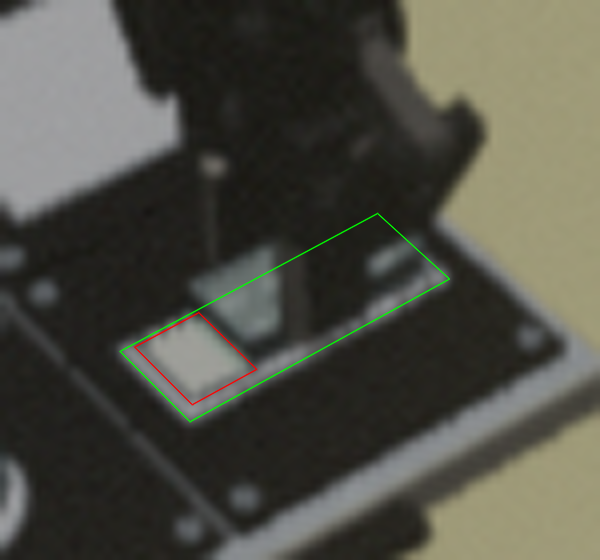

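```bash
python3 -m inch '[[0,0,0.0006,0,0,0,0.1],[0,0,0.0006,0,0,0,0.1]]'; python3 -m inch '[[0,0,0,0,0,0,0.35],[0,0,-0.0003,0,0,0,0.5],[0,0,-0.0003,0,0,0,0.6],[0,0,-0.0003,0,0,0,0.6],[0,0,-0.015,0,0,0,0.6],[0,0,-0.04,0,0,0,0.8],[0,0,-0.08,0,0,0,1],[0,0,-0.09,0,0,0,1]]'
python3 - <<'E'
from h import *
st();go(578.5,-194.4,100,103)
p,d=env.snapshot("side");im=p[:,:,::-1].copy();cv2.imwrite("pics/side14.png",im);np.save("side14d.npy",d)
c=np.array((597.7,103.5))
a=np.radians(8.9);e=c-(75/2-9.75)*np.array([np.cos(a),np.sin(a)]);bc=c+8*np.array([np.cos(a),np.sin(a)])
overlay("side",im,(260,130,335,200),8,[(rect(c,80.5,30.5,28,8.9),(0,255,0)),(rect(e,19.5,25,30,8.9),(0,0,255)),(rect(bc,56,25,40,8.9),(255,0,255))],"pics/side14c.png")
W=cloud("side",d)[255:325,330:405].reshape(-1,3)
m=(W[:,2]>.0275)&(W[:,2]<.04);P=(W[m,:2]*1000).astype(np.float32);print(m.sum(),np.median(W[m,2]),cv2.minEnclosingCircle(P),P.mean(0))
overlay("side",im,(330,255,405,325),8,[(circ((577.4,-194),29,32),(0,0,255)),(rect((576.5,-194),64,64,17,13),(255,255,0))],"pics/side14s.png")
E
```

```text
t: 14.6
tcp_pos: [0.5998, 0.1035, 0.0333]
orientation: [0.65, 0.76, -0.0, 0.0]
wrist_force: [-2.5, -0.4, 6.6]
width: 0.0241
t: 15.6
tcp_pos: [0.6016, 0.1039, 0.1269]
orientation: [0.65, 0.76, 0.002, 0.002]
wrist_force: [0.2, 0.6, -0.9]
width: 0.0854
t 15.6 tcp [601.6 103.9 126.9] psi 98.9 tilt [0.0051 0.0006] F [ 0.2  0.6 -0.9] w 0.0854 q6 -1.56
[-0.2911 -0.069   0.0266] [ 0.005  0.    -0.072]
930 0.03193720865650886 ((576.44189453125, -193.13455200195312), 29.668964385986328) [ 576.35333 -194.57265]
```

View pics/side14c.png

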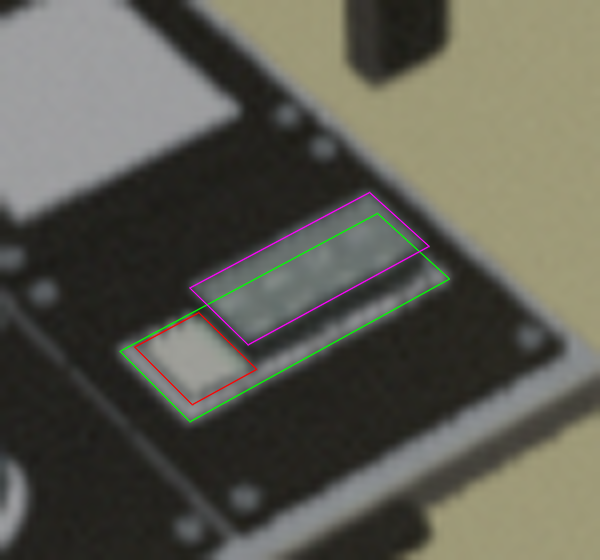

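View pics/side14s.png

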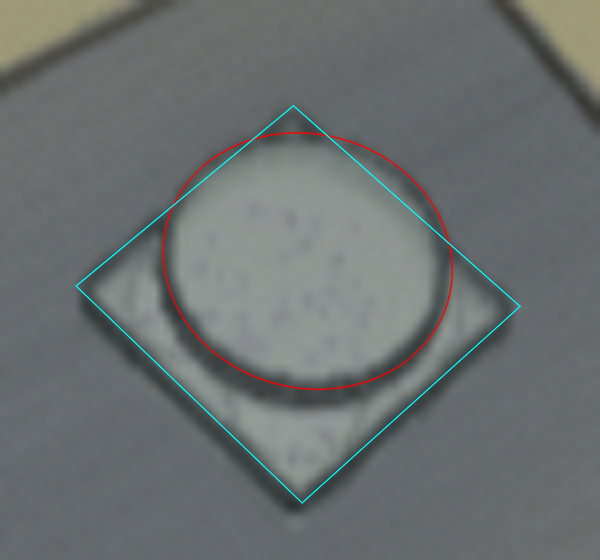

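```bash
python3 -m inch '[[-0.292,-0.069,0.0266,0.005,0,-0.072,1],[-0.292,-0.069,0.0266,0.005,0,-0.072,1],[-0.292,-0.069,0.0266,0.005,0,-0.072,1],[-0.292,-0.069,0.0266,0.005,0,-0.072,1],[-0.292,-0.069,0.0266,0.005,0,-0.072,1],[-0.292,-0.069,0.0266,0.005,0,-0.072,1],[-0.292,-0.069,0.0266,0.005,0,-0.072,1],[-0.292,-0.069,0.0266,0.005,0,-0.072,1]]'
python3 - <<'E'
from h import *
st();go(577.5,-194.2,20,103)
p,d=env.snapshot("top");im=p[:,:,::-1].copy();cv2.imwrite("pics/top15.png",im)
overlay("top",im,(190,160,325,305),4,[(rect((600,103.2),80.4,30.4,28,8.9),(0,255,0)),(rect((601.1-1.1,103.2),75,25,30,8.9),(0,0,255))],"pics/top15c.png")
E
```

```text
t: 16.65
tcp_pos: [0.5784, -0.194, 0.0998]
orientation: [0.622, 0.783, -0.0, -0.0]
wrist_force: [-0.1, -0.4, -0.5]
width: 0.0854
t 16.65 tcp [ 578.4 -194.    99.8] psi 103.1 tilt [-0.0006 -0.    ] F [-0.1 -0.4 -0.5] w 0.0854 q6 -2.12
[-0.     -0.0009  0.0798] [-0.001 -0.     0.001]
```

View pics/top15c.png

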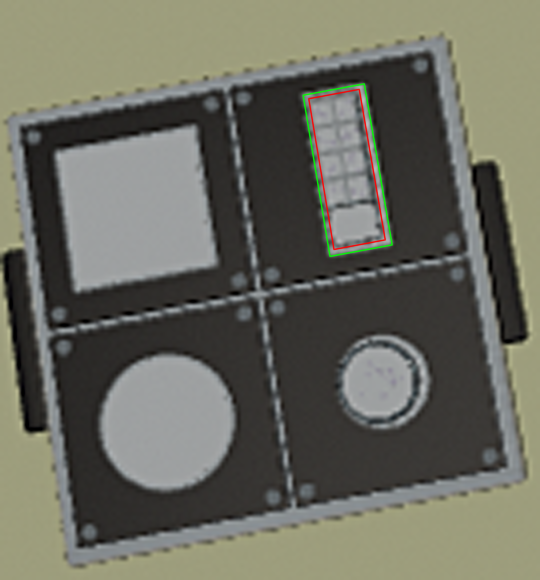

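```bash
python3 -m inch '[[0,-0.0009,0.04,0,0,0,1],[0,-0.0009,0.066,0,0,0,1],[0,-0.0009,0.077,0,0,0,1],[0,-0.0009,0.0798,0,0,0,0.9],[0,-0.0009,0.0798,0,0,0,0.8],[0,-0.0009,0.0798,0,0,0,0.7],[0,-0.0009,0.0798,0,0,0,0.6],[0,-0.0009,0.0798,0,0,0,0.45],[0,-0.0009,0.0798,0,0,0,0.45],[0,-0.0009,0.0798,0,0,0,0.45]]' 25; python3 -m inch '[[0,0,0,0,0,0,0.45],[0,0,0,0,0,0,0.45]]'
python3 - <<'E'
from h import *
st()
p,d=env.snapshot("side");im=p[:,:,::-1];cv2.imwrite("pics/side16c.png",cv2.resize(im[200:330,320:445],None,fx=4.6,fy=4.6,interpolation=cv2.INTER_CUBIC)[:600])
E
```

```text
t: 17.95
tcp_pos: [0.5783, -0.1944, 0.0214]
orientation: [0.622, 0.783, 0.0, 0.001]
wrist_force: [-0.3, 0.2, 5.5]
width: 0.0566
t: 18.2
tcp_pos: [0.5785, -0.1945, 0.0218]
orientation: [0.622, 0.783, 0.0, 0.001]
wrist_force: [-0.6, -0.4, 0.1]
width: 0.0564
t 18.2 tcp [ 578.5 -194.5   21.8] psi 103.1 tilt [ 0.0018 -0.0008] F [-0.6 -0.4  0.1] w 0.0564 q6 -2.13
```

View pics/side16c.png

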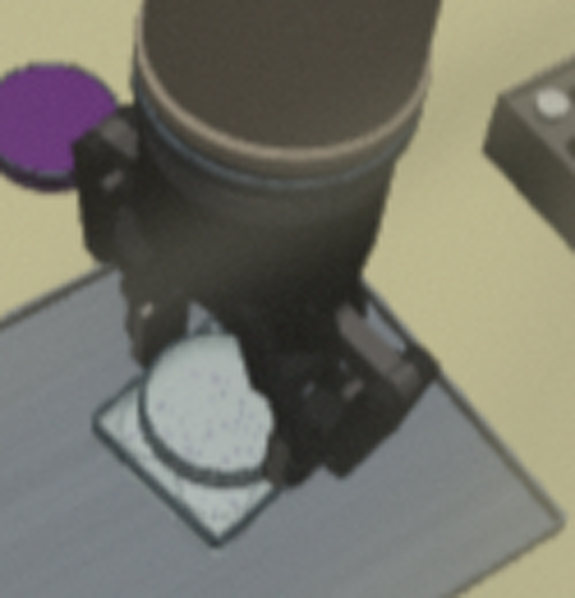

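```bash
python3 -m inch '[[0,0,-0.004,-0.001,-0.001,0,0.45],[0,0,-0.02,-0.001,-0.001,0,0.45],[0,0,-0.05,-0.001,-0.001,0,0.45],[0,0,-0.07,-0.001,-0.001,0,0.45],[0,0,-0.07,-0.001,-0.001,0,0.45]]'
python3 - <<'E'
from h import *
st();go(481,190.4,95,98.9)
p,d=env.snapshot("side");im=p[:,:,::-1];cv2.imwrite("pics/side17c.png",cv2.resize(im[180:330,320:445],None,fx=4,fy=4,interpolation=cv2.INTER_CUBIC)[:600])
E
```

```text
t: 18.88
tcp_pos: [0.5797, -0.1949, 0.0938]
orientation: [0.622, 0.783, 0.001, 0.003]
wrist_force: [-0.5, 0.2, -1.3]
width: 0.0565
t 18.88 tcp [ 579.7 -194.9   93.8] psi 103.1 tilt [ 0.0065 -0.0027] F [-0.5  0.2 -1.3] w 0.0565 q6 -2.13
[ 0.3976 -0.0089 -0.0029] [0.006 0.004 0.073]
```

View pics/side17c.png

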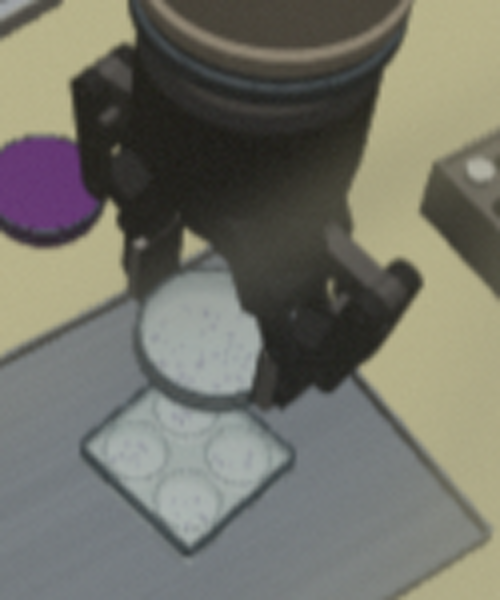

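```bash
python3 -m inch '[[0.398,-0.009,-0.003,0.006,0.004,0.073,0.45],[0.398,-0.009,-0.003,0.006,0.004,0.073,0.45],[0.398,-0.009,-0.003,0.006,0.004,0.073,0.45],[0.398,-0.009,-0.003,0.006,0.004,0.073,0.45],[0.398,-0.009,-0.003,0.006,0.004,0.073,0.45],[0.398,-0.009,-0.003,0.006,0.004,0.073,0.45],[0.398,-0.009,-0.003,0.006,0.004,0.073,0.45],[0.398,-0.009,-0.003,0.006,0.004,0.073,0.45],[0.398,-0.009,-0.003,0.006,0.004,0.073,0.45],[0.398,-0.009,-0.003,0.006,0.004,0.073,0.45]]'
python3 - <<'E'
from h import *
st();go(481,190.4,34.5,98.9)
p,d=env.snapshot("side");im=p[:,:,::-1];cv2.imwrite("pics/side18c.png",cv2.resize(im[110:230,180:330],None,fx=5,fy=5,interpolation=cv2.INTER_CUBIC)[:600])
E
```

```text
t: 20.18
tcp_pos: [0.4801, 0.1899, 0.0939]
orientation: [0.651, 0.759, -0.001, -0.001]
wrist_force: [0.1, 0.5, -0.2]
width: 0.0566
t 20.18 tcp [480.1 189.9  93.9] psi 98.8 tilt [-0.0027  0.0004] F [ 0.1  0.5 -0.2] w 0.0566 q6 -1.35
[0.0003 0.0011 0.0594] [-0.003 -0.001 -0.002]
```

View pics/side18c.png

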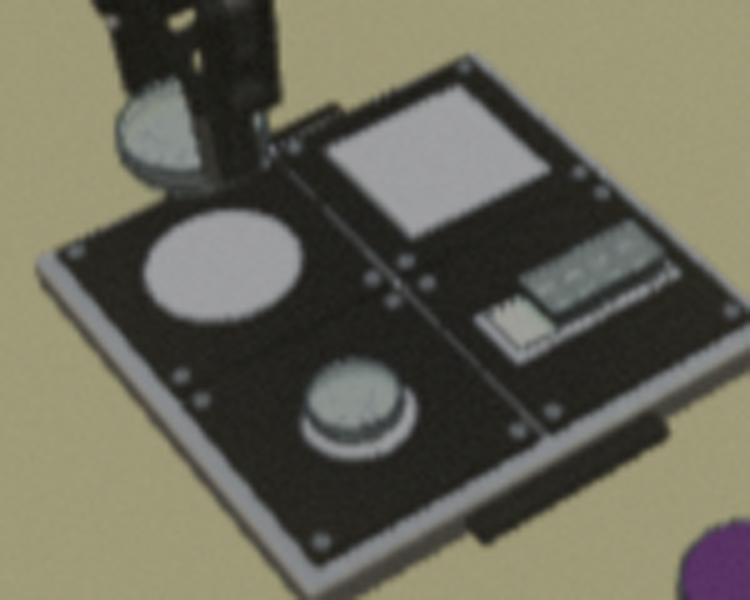

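```bash
python3 -m inch '[[0.0003,0.0011,0.035,-0.003,-0.001,-0.002,0.45],[0.0003,0.0011,0.052,-0.003,-0.001,-0.002,0.45],[0.0003,0.0011,0.058,-0.003,-0.001,-0.002,0.45],[0.0003,0.0011,0.0594,-0.003,-0.001,-0.002,0.45],[0.0003,0.0011,0.0594,-0.003,-0.001,-0.002,0.45],[0.0003,0.0011,0.0594,-0.003,-0.001,-0.002,0.45]]'
python3 - <<'E'
from h import *
st();go(481,190.4,32.8,98.9)
p,d=env.snapshot("side");im=p[:,:,::-1].copy()
c=(478.9,190.7)
overlay("side",im,(190,125,265,195),8,[(circ(c,31.7,28),(0,255,0)),(circ(c,29,44.7),(255,0,255)),(circ(c,29,29.7),(0,0,255))],"pics/side19c.png")
E
```

```text
t: 20.98
tcp_pos: [0.4815, 0.1907, 0.0353]
orientation: [0.65, 0.76, 0.001, 0.0]
wrist_force: [0.9, -0.3, 0.4]
width: 0.0562
t 20.98 tcp [481.5 190.7  35.3] psi 98.9 tilt [0.0016 0.0004] F [ 0.9 -0.3  0.4] w 0.0562 q6 -1.35
[-0.0002 -0.0005  0.0025] [ 0.002 -0.     0.   ]
```

View pics/side19c.png

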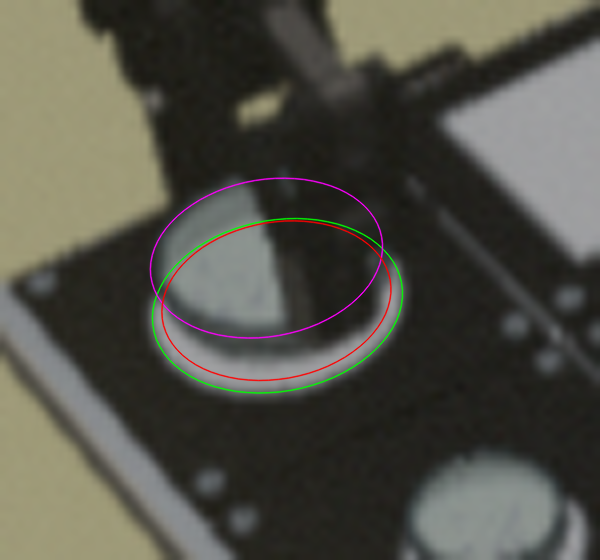

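```bash
python3 -m inch '[[-0.0002,-0.0005,0.0015,0.002,0,0,0.45],[-0.0002,-0.0005,0.0025,0.002,0,0,0.45],[-0.0002,-0.0005,0.0025,0.002,0,0,0.45]]'; python3 -m inch '[[0,0,0.0006,0,0,0,0.45],[0,0,0.0006,0,0,0,0.45]]'
python3 - <<'E'
from h import *
st();go(481,190.4,32.8,98.9)
p,d=env.snapshot("side");im=p[:,:,::-1].copy()
c=(478.9,190.7)
overlay("side",im,(190,125,265,195),8,[(circ(c,31.7,28),(0,255,0)),(circ(c,29,43),(255,0,255))],"pics/side20c.png")
E
```

```text
t: 21.4
tcp_pos: [0.4809, 0.1904, 0.0326]
orientation: [0.65, 0.76, -0.0, -0.0]
wrist_force: [-0.0, 0.1, 0.3]
width: 0.0567
t: 21.65
tcp_pos: [0.4809, 0.1904, 0.0324]
orientation: [0.65, 0.76, -0.0, -0.0]
wrist_force: [-1.3, 0.2, 6.1]
width: 0.0563
t 21.65 tcp [480.9 190.4  32.4] psi 98.9 tilt [-0.0006  0.    ] F [-1.3  0.2  6.1] w 0.0563 q6 -1.35
[-0.      0.0001 -0.0004] [-0.001 -0.     0.   ]
```

View pics/side20c.png

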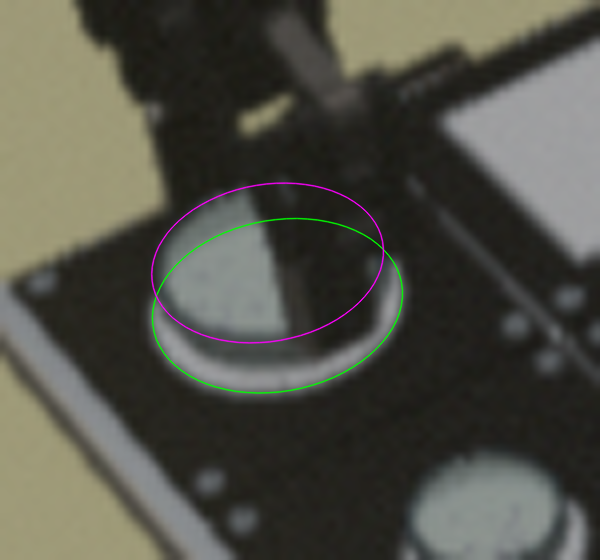

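```bash
python3 -m inch '[[0,0,0,0,0,0,0.7],[0,0,-0.0003,0,0,0,0.8],[0,0,-0.0003,0,0,0,0.9],[0,0,-0.0003,0,0,0,0.95],[0,0,-0.015,0,0,0,1],[0,0,-0.04,0,0,0,1],[0,0,-0.08,0,0,0,1],[0,0,-0.09,0,0,0,1]]'
python3 - <<'E'
from h import *
st()
p,d=env.snapshot("side");im=p[:,:,::-1].copy();cv2.imwrite("pics/side21.png",im);np.save("side21d.npy",d)
c=(478.9,190.7)
overlay("side",im,(190,125,265,195),8,[(circ(c,31.7,28),(0,255,0)),(circ(c,29,43),(255,0,255))],"pics/side21c.png")
W=cloud("side",d)[255:325,330:405].reshape(-1,3)
m=(W[:,2]>.0145)&(W[:,2]<.04);P=(W[m,:2]*1000).astype(np.float32);print(m.sum(),np.median(W[m,2]),cv2.minAreaRect(P),P.mean(0))
(cx,cy),sz,an=cv2.minAreaRect(P)
overlay("side",im,(330,255,405,325),8,[(rect((cx,cy),64,64,17,an),(255,255,0))],"pics/side21s.png")
go(cx+1.1,cy-.3,90,an+90)
E
```

```text
t: 22.7
tcp_pos: [0.4825, 0.191, 0.1255]
orientation: [0.65, 0.76, 0.002, 0.001]
wrist_force: [0.8, -0.4, -0.6]
width: 0.0854
t 22.7 tcp [482.5 191.  125.5] psi 98.9 tilt [0.0037 0.0017] F [ 0.8 -0.4 -0.6] w 0.0854 q6 -1.35
1415 0.01748486293995931 ((576.0840454101562, -194.4062042236328), (65.97663879394531, 65.3298568725586), 12.574946403503418) [ 575.4475  -195.24182]
[-0.3958  0.0336  0.0351] [ 0.004 -0.001 -0.064]
```

View pics/side21c.png

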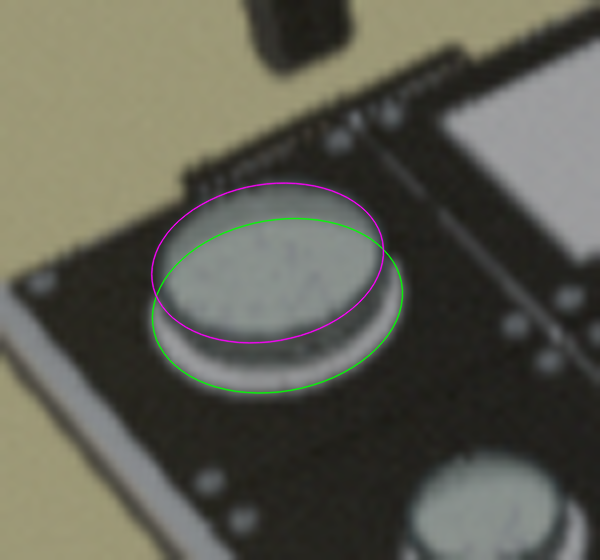

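View pics/side21s.png

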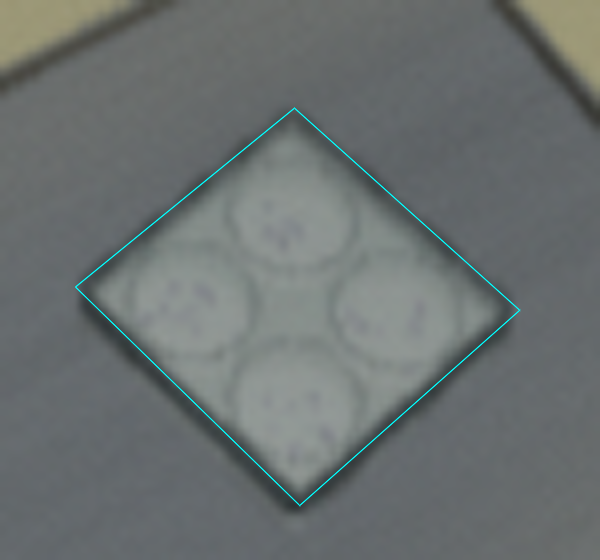

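```bash
python3 -m inch '[[-0.396,0.0336,0.0351,0.004,-0.001,-0.068,1],[-0.396,0.0336,0.0351,0.004,-0.001,-0.068,1],[-0.396,0.0336,0.0351,0.004,-0.001,-0.068,1],[-0.396,0.0336,0.0351,0.004,-0.001,-0.068,1],[-0.396,0.0336,0.0351,0.004,-0.001,-0.068,1],[-0.396,0.0336,0.0351,0.004,-0.001,-0.068,1],[-0.396,0.0336,0.0351,0.004,-0.001,-0.068,1],[-0.396,0.0336,0.0351,0.004,-0.001,-0.068,1],[-0.396,0.0336,0.0351,0.004,-0.001,-0.068,1],[-0.396,0.0336,0.0351,0.004,-0.001,-0.068,1]]'
python3 - <<'E'
from h import *
st();go(577.1,-194.6,3.5,102.8)
p,d=env.snapshot("top");im=p[:,:,::-1].copy();cv2.imwrite("pics/top22.png",im)
overlay("top",im,(190,160,325,305),4,[(circ((481.2,189.8),31.7,28),(0,255,0))],"pics/top22c.png")
W=cloud("top",d)[235:295,200:262].reshape(-1,3);m=W[:,2]>.0345
print(m.sum(),cv2.minEnclosingCircle((W[m,:2]*1000).astype(np.float32)),W[m].mean(0))
E
```

```text
t: 24.0
tcp_pos: [0.5769, -0.1934, 0.0901]
orientation: [0.623, 0.782, -0.0, -0.0]
wrist_force: [-0.0, -0.3, 0.1]
width: 0.0855
t 24.0 tcp [ 576.9 -193.4   90.1] psi 102.9 tilt [-0.0007  0.0002] F [-0.  -0.3  0.1] w 0.0855 q6 -2.12
[-0.0013  0.      0.0866] [-0.001 -0.     0.002]
783 ((482.4292297363281, 190.66090393066406), 29.04720687866211) [0.48238447 0.1901326  0.04185319]
```

View pics/top22c.png

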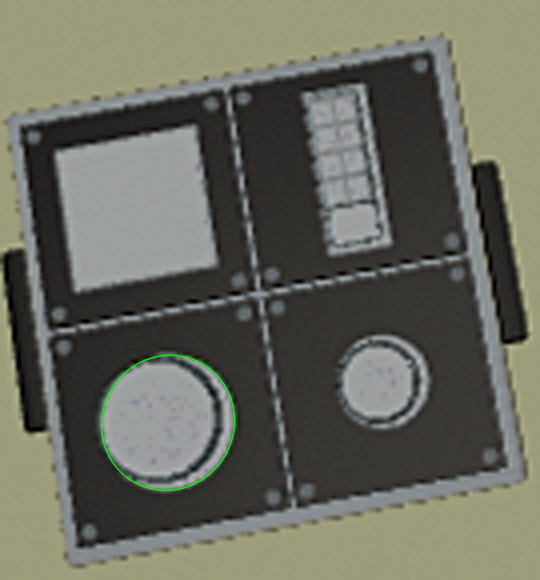

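```bash
python3 -m inch '[[-0.0013,0,0.045,0,0,0.002,1],[-0.0013,0,0.07,0,0,0.002,1],[-0.0013,0,0.082,0,0,0.002,1],[-0.0013,0,0.0866,0,0,0.002,1],[-0.0013,0,0.0866,0,0,0.002,0.95],[-0.0013,0,0.0866,0,0,0.002,0.85],[-0.0013,0,0.0866,0,0,0.002,0.75],[-0.0013,0,0.0866,0,0,0.002,0.65],[-0.0013,0,0.0866,0,0,0.002,0.55],[-0.0013,0,0.0866,0,0,0.002,0.55]]' 30; python3 -m inch '[[0,0,0,0,0,0,0.55],[0,0,0,0,0,0,0.55]]'
python3 - <<'E'
from h import *
st()
p,d=env.snapshot("side");im=p[:,:,::-1];cv2.imwrite("pics/side23c.png",cv2.resize(im[200:330,320:445],None,fx=4.6,fy=4.6,interpolation=cv2.INTER_CUBIC)[:600])
E
```

```text
t: 25.3
tcp_pos: [0.5777, -0.1949, 0.0046]
orientation: [0.624, 0.782, 0.0, 0.0]
wrist_force: [-1.4, 1.1, 6.5]
width: 0.0628
t: 25.55
tcp_pos: [0.5778, -0.195, 0.0048]
orientation: [0.624, 0.781, 0.0, 0.0]
wrist_force: [-0.8, -0.1, -0.3]
width: 0.0629
t 25.55 tcp [ 577.8 -195.     4.8] psi 102.8 tilt [ 0.0009 -0.0003] F [-0.8 -0.1 -0.3] w 0.0629 q6 -2.12
```

View pics/side23c.png

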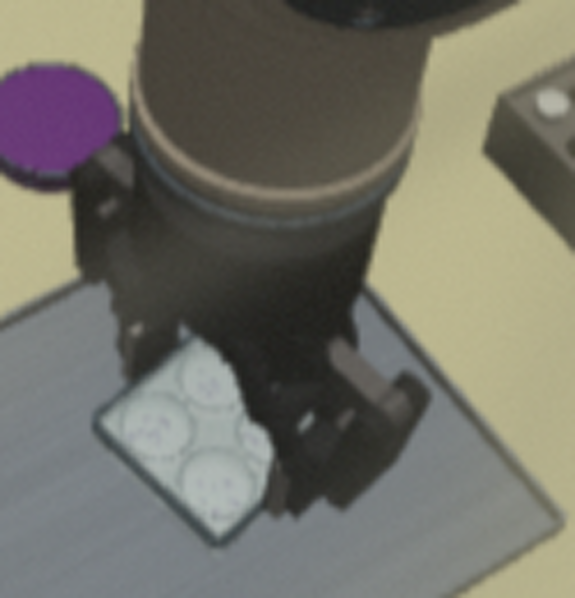

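```bash
python3 -m inch '[[0,0,-0.004,0,0,0,0.55],[0,0,-0.02,-0.001,-0.001,0,0.55],[0,0,-0.05,-0.001,-0.001,0,0.55],[0,0,-0.085,-0.001,-0.001,0,0.55],[0,0,-0.095,-0.001,-0.001,0,0.55]]'
python3 - <<'E'
from h import *
st();go(582.8,205.8,100,98.9)
p,d=env.snapshot("side");im=p[:,:,::-1];cv2.imwrite("pics/side24c.png",cv2.resize(im[150:330,320:445],None,fx=3.3,fy=3.3,interpolation=cv2.INTER_CUBIC)[:600])
E
```

```text
t: 26.22
tcp_pos: [0.5792, -0.1955, 0.1028]
orientation: [0.624, 0.781, 0.001, 0.003]
wrist_force: [-0.1, 0.5, -0.1]
width: 0.0629
t 26.23 tcp [ 579.2 -195.5  102.8] psi 102.8 tilt [ 0.0062 -0.0025] F [-0.1  0.5 -0.1] w 0.0629 q6 -2.12
[0.3905 0.0924 0.0018] [0.006 0.004 0.068]
```

View pics/side24c.png

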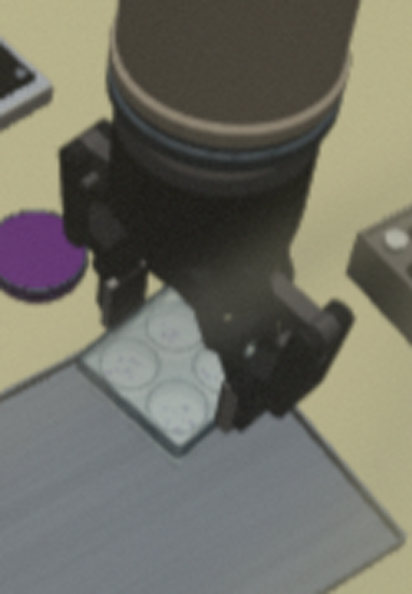

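```bash
python3 -m inch '[[0.3905,0.0924,0.0018,0.006,0.004,0.068,0.55],[0.3905,0.0924,0.0018,0.006,0.004,0.068,0.55],[0.3905,0.0924,0.0018,0.006,0.004,0.068,0.55],[0.3905,0.0924,0.0018,0.006,0.004,0.068,0.55],[0.3905,0.0924,0.0018,0.006,0.004,0.068,0.55],[0.3905,0.0924,0.0018,0.006,0.004,0.068,0.55],[0.3905,0.0924,0.0018,0.006,0.004,0.068,0.55],[0.3905,0.0924,0.0018,0.006,0.004,0.068,0.55],[0.3905,0.0924,0.0018,0.006,0.004,0.068,0.55],[0.3905,0.0924,0.0018,0.006,0.004,0.068,0.55]]'
python3 - <<'E'
from h import *
st();go(582.8,205.8,33,98.9)
E
```

```text
t: 27.52
tcp_pos: [0.5826, 0.2045, 0.0997]
orientation: [0.651, 0.759, -0.0, -0.001]
wrist_force: [0.2, 0.1, 0.5]
width: 0.0629
t 27.52 tcp [582.6 204.5  99.7] psi 98.8 tilt [-0.0014  0.    ] F [0.2 0.1 0.5] w 0.0629 q6 -1.39
[0.0012 0.0005 0.0667] [-0.001 -0.    -0.001]
```

```bash
python3 -m inch '[[0.0012,0.0005,0.035,-0.001,0,-0.001,0.55],[0.0012,0.0005,0.056,-0.001,0,-0.001,0.55],[0.0012,0.0005,0.064,-0.001,0,-0.001,0.55],[0.0012,0.0005,0.0667,-0.001,0,-0.001,0.55],[0.0012,0.0005,0.0667,-0.001,0,-0.001,0.55],[0.0012,0.0005,0.0667,-0.001,0,-0.001,0.55]]'
python3 - <<'E'
from h import *
st();go(582.8,205.8,31,98.9)
p,d=env.snapshot("side");im=p[:,:,::-1].copy()
c=(582.1,206.7)
overlay("side",im,(230,105,305,175),8,[(rect(c,69.5,69.5,28,8.9),(0,255,0)),(rect(c,64,64,45.2,8.9),(255,0,255)),(rect(c,64,64,30.2,8.9),(0,0,255))],"pics/side25c.png")
E
```

```text
t: 28.28
tcp_pos: [0.5834, 0.2059, 0.0338]
orientation: [0.65, 0.76, 0.001, 0.0]
wrist_force: [-0.4, -0.3, -1.0]
width: 0.0629
t 28.27 tcp [583.4 205.9  33.8] psi 98.9 tilt [0.0008 0.0006] F [-0.4 -0.3 -1. ] w 0.0629 q6 -1.39
[-0.     -0.0006  0.0028] [ 0.001 -0.    -0.   ]
```

View pics/side25c.png

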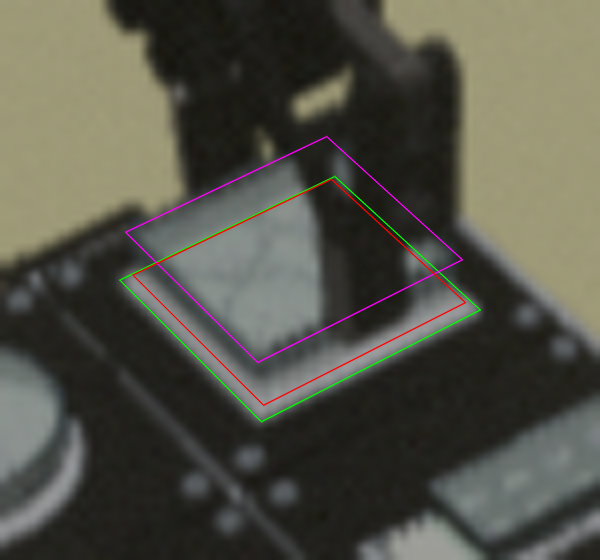

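Well aligned. Lower to contact and release.

```bash
python3 -m inch '[[0,-0.0006,0.0015,0.001,0,0,0.55],[0,-0.0006,0.0028,0.001,0,0,0.55],[0,-0.0006,0.0028,0.001,0,0,0.55]]'; python3 -m inch '[[0,0,0.0007,0,0,0,0.55],[0,0,0.0007,0,0,0,0.55]]'; python3 -c "
from h import *
st()"
```

```text
t: 28.7
tcp_pos: [0.5826, 0.2058, 0.0308]
orientation: [0.65, 0.76, -0.0, -0.0]
wrist_force: [0.1, -0.8, -0.4]
width: 0.063
t: 28.95
tcp_pos: [0.5826, 0.2059, 0.0306]
orientation: [0.65, 0.76, 0.0, -0.0]
wrist_force: [-1.5, -1.1, 6.0]
width: 0.0632
t 28.95 tcp [582.6 205.9  30.6] psi 98.9 tilt [-0.0004  0.0004] F [-1.5 -1.1  6. ] w 0.0632 q6 -1.39
```

```bash
python3 -m inch '[[0,0,0,0,0,0,0.78],[0,0,-0.0003,0,0,0,0.85],[0,0,-0.0003,0,0,0,0.95],[0,0,-0.0003,0,0,0,1],[0,0,-0.015,0,0,0,1],[0,0,-0.04,0,0,0,1],[0,0,-0.08,0,0,0,1],[0,0,-0.12,0,0,0,1]]'; python3 -m inch '[[-0.35,-0.1,-0.03,0,0,0,1],[-0.35,-0.1,-0.03,0,0,0,1],[-0.35,-0.1,-0.03,0,0,0,1],[-0.35,-0.1,-0.03,0,0,0,1],[-0.35,-0.1,-0.03,0,0,0,1],[-0.35,-0.1,-0.03,0,0,0,1],[-0.35,-0.1,-0.03,0,0,0,1],[-0.35,-0.1,-0.03,0,0,0,1],[-0.35,-0.1,-0.03,0,0,0,1]]'
python3 - <<'E'
from h import *
st()
for n in("side","top"):
    p,d=env.snapshot(n);im=p[:,:,::-1].copy();cv2.imwrite(f"pics/{n}26.png",im);np.save(f"{n}26d.npy",d)
overlay("top",im,(190,160,325,305),4,[],"pics/top26c.png")
W=cloud("top",d)
for k,(a,b,c,e) in {"small":(260,235,312,280),"large":(200,235,262,295),"square":(195,183,253,240),"slide":(257,172,297,232)}.items():
    w=W[b:e,a:c].reshape(-1,3);m=w[:,2]>(.0332 if k!="square" else .0345);P=(w[m,:2]*1000).astype(np.float32)
    print(k,m.sum(),cv2.minEnclosingCircle(P) if k in("small","large") else cv2.minAreaRect(P))
E
```

```text
t: 29.95
tcp_pos: [0.5826, 0.2058, 0.1527]
orientation: [0.65, 0.76, 0.0, -0.0]
wrist_force: [0.5, 0.1, -0.3]
width: 0.085
t: 31.08
tcp_pos: [0.538, -0.1543, 0.1827]
orientation: [0.65, 0.76, 0.0, -0.0]
wrist_force: [0.8, 0.1, 0.3]
width: 0.0854
t 31.07 tcp [ 538.  -154.3  182.7] psi 99.0 tilt [0.0001 0.0007] F [0.8 0.1 0.3] w 0.0854 q6 -2.01
small 322 ((496.9075012207031, 87.54937744140625), 19.159496307373047)
large 785 ((482.6250305175781, 190.71969604492188), 29.214914321899414)
square 1175 ((583.6676025390625, 206.64956665039062), (65.18849182128906, 65.85005950927734), 9.096359252929688)
slide 376 ((608.665771484375, 105.25492095947266), (56.14178466796875, 25.323745727539062), 9.147239685058594)
```

View pics/top26c.png

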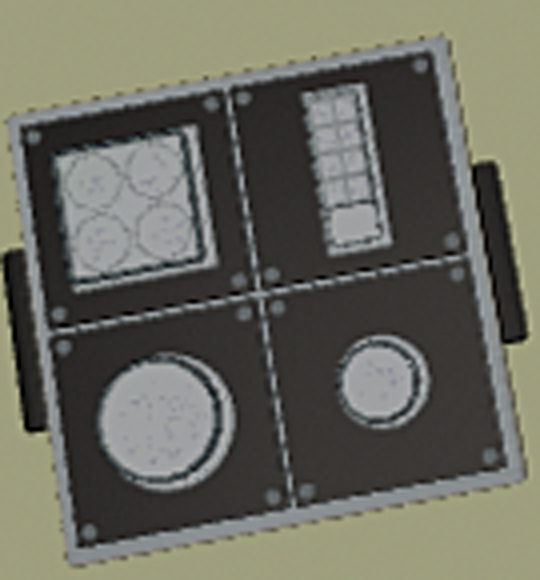

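View pics/side26.png

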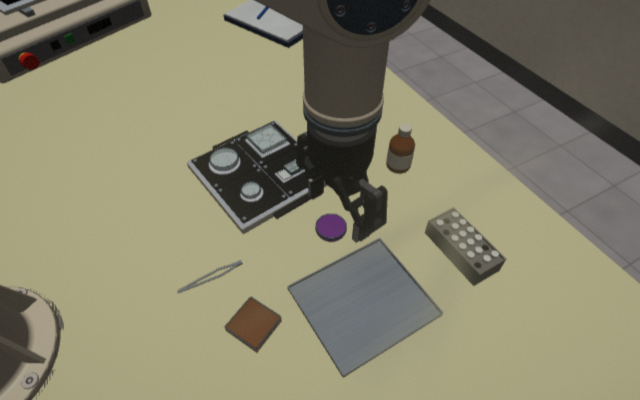

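Run:
```python
from h import *
d=np.load("side26d.npy");W=cloud("side",d)
w=W[135:185,195:250].reshape(-1,3);m=(w[:,2]>.0395)&(w[:,2]<.05);P=(w[m,:2]*1000).astype(np.float32)
print(m.sum(),np.median(w[m,2]),cv2.minEnclosingCircle(P),P.mean(0),P.min(0),P.max(0))
w=W[175:208,232:272].reshape(-1,3);m=(w[:,2]>.037)&(w[:,2]<.05);P=(w[m,:2]*1000).astype(np.float32)
print(m.sum(),cv2.minEnclosingCircle(P),P.mean(0),P.min(0),P.max(0))
# top cam windows at its own plane height, and edges in the initial picture
for k,p in {"large":(481.2,189.8)}.items():
    px=proj("top",[p[0]/1000,p[1]/1000,.028])[0];print(onz("top",px,.0255)*1000)
go(481.0,190.4,110,98.9)
```

```text
504 0.043428427297009006 ((514.9761352539062, 167.32408142089844), 70.84382629394531) [481.70953 187.7839 ] [451.29037  98.94456] [550.322   231.12228]
250 ((494.5256652832031, 88.20903778076172), 19.89210319519043) [494.255     86.910255] [476.0605    69.349144] [513.2381  107.36742]
[481.20042873 190.40905118  25.5       ]
[ 0.3493 -0.0025  0.0728] [-0.    -0.001  0.001]
```

Run:
```python
from h import *
d=np.load("side26d.npy");W=cloud("side",d)
w=W[135:185,195:250].reshape(-1,3);m=(w[:,2]>.0405)&(w[:,2]<.046)&(np.hypot(w[:,0]-.479,w[:,1]-.1907)<.034);P=(w[m,:2]*1000).astype(np.float32)
print(m.sum(),cv2.minEnclosingCircle(P),P.mean(0),np.percentile(P,[1,99],axis=0).mean(0))
im=cv2.imread("pics/side26.png")
overlay("side",im,(190,130,265,195),8,[(circ((478.9,190.7),31.7,28),(0,255,0)),(circ((478.9,190.7),29,43),(255,0,255)),(circ((480.2,191),29,43),(0,0,255))],"pics/side26c.png")
```

```text
458 ((480.19793701171875, 189.90371704101562), 30.57640838623047) [479.47177 189.52101] [479.80893051 190.03706276]
```

View pics/side26c.png

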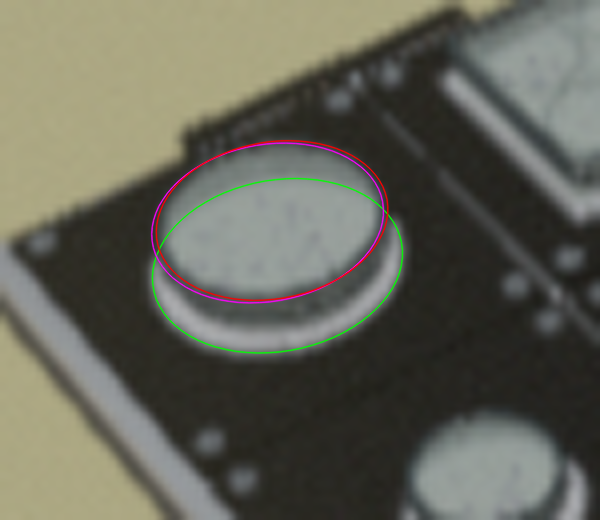

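Both cameras put the large dish about 1.2 mm too far in +x. There is plenty of time, so I'll re-seat it.

```bash
python3 -m inch '[[0.349,-0.0025,0.0728,0,0,0.001,1],[0.349,-0.0025,0.05,0,0,0.001,1],[0.349,-0.0025,0.05,0,0,0.001,1],[0.349,-0.0025,0.05,0,0,0.001,1],[0.349,-0.0025,0.0728,0,0,0.001,1],[0.349,-0.0025,0.0728,0,0,0.001,1],[0.349,-0.0025,0.0728,0,0,0.001,1],[0.349,-0.0025,0.0728,0,0,0.001,1],[0.349,-0.0025,0.0728,0,0,0.001,1],[0.349,-0.0025,0.0728,0,0,0.001,1]]'; python3 -c "
from h import *
st();go(481,190.4,32.5,98.9)"
```

```text
t: 32.42
tcp_pos: [0.4816, 0.1893, 0.1104]
orientation: [0.65, 0.76, 0.0, -0.0]
wrist_force: [-1.0, 0.4, -0.4]
width: 0.0855
t 32.42 tcp [481.6 189.3 110.4] psi 98.9 tilt [0.0006 0.0008] F [-1.   0.4 -0.4] w 0.0855 q6 -1.35
[ 0.0011 -0.0004  0.0779] [ 0.001 -0.001 -0.001]
```

```bash
python3 -m inch '[[0.0011,-0.0004,0.04,0.001,-0.001,0,1],[0.0011,-0.0004,0.065,0.001,-0.001,0,1],[0.0011,-0.0004,0.074,0.001,-0.001,0,1],[0.0011,-0.0004,0.076,0.001,-0.001,0,0.9],[0.0011,-0.0004,0.076,0.001,-0.001,0,0.8],[0.0011,-0.0004,0.076,0.001,-0.001,0,0.7],[0.0011,-0.0004,0.076,0.001,-0.001,0,0.6],[0.0011,-0.0004,0.076,0.001,-0.001,0,0.45],[0.0011,-0.0004,0.076,0.001,-0.001,0,0.45],[0.0011,-0.0004,0.076,0.001,-0.001,0,0.45]]' 25; python3 -m inch '[[0,0,0,0,0,0,0.45],[0,0,-0.001,0,0,0,0.45],[0,0,-0.002,0,0,0,0.45],[0,0,-0.002,0,0,0,0.45]]'; python3 -c "
from h import *
st();go(481,190.4,32.5,98.9)"
```

```text
t: 33.67
tcp_pos: [0.4816, 0.1906, 0.0356]
orientation: [0.65, 0.76, 0.0, 0.0]
wrist_force: [-1.3, -1.3, 8.3]
width: 0.0562
t: 34.17
tcp_pos: [0.4816, 0.1906, 0.0376]
orientation: [0.65, 0.76, 0.0, 0.0]
wrist_force: [0.4, 0.4, 0.2]
width: 0.0561
t 34.17 tcp [481.6 190.6  37.6] psi 98.9 tilt [0.0012 0.0002] F [0.4 0.4 0.2] w 0.0561 q6 -1.35
[-0.0001 -0.0007  0.0051] [ 0.001  0.    -0.001]
```

```bash
python3 -m inch '[[-0.0002,-0.0013,0,0.001,0,0,0.45],[-0.0002,-0.0013,0.001,0.001,0,0,0.45],[-0.0002,-0.0013,0.002,0.001,0,0,0.45],[-0.0002,-0.0013,0.0024,0.001,0,0,0.45],[-0.0002,-0.0013,0.0024,0.001,0,0,0.45]]';python3 -c "
from h import *
st()"
```

```text
t: 34.8
tcp_pos: [0.4804, 0.1902, 0.0356]
orientation: [0.65, 0.76, 0.0, 0.0]
wrist_force: [-2.4, 0.2, 7.9]
width: 0.0557
t 34.8 tcp [480.4 190.2  35.6] psi 98.9 tilt [ 0.0001 -0.0001] F [-2.4  0.2  7.9] w 0.0557 q6 -1.35
```

In contact, 1.2 mm shifted; release and retreat.

```bash
python3 -m inch '[[0,0,0,0,0,0,0.7],[0,0,-0.0003,0,0,0,0.8],[0,0,-0.0003,0,0,0,0.9],[0,0,-0.0003,0,0,0,0.95],[0,0,-0.015,0,0,0,1],[0,0,-0.04,0,0,0,1],[0,0,-0.08,0,0,0,1],[0,0,-0.12,0,0,0,1]]'; python3 -m inch '[[-0.35,0.0,-0.05,0,0,0,1],[-0.35,0.0,-0.05,0,0,0,1],[-0.35,0,-0.05,0,0,0,1],[-0.35,0,-0.05,0,0,0,1],[-0.35,0,-0.05,0,0,0,1],[-0.35,0,-0.05,0,0,0,1],[-0.35,0,-0.05,0,0,0,1],[-0.35,0,-0.05,0,0,0,1],[-0.35,0,-0.05,0,0,0,1]]'
python3 - <<'E'
from h import *
st()
p,d=env.snapshot("side");cv2.imwrite("pics/side28.png",p[:,:,::-1])
p,d=env.snapshot("top");im=p[:,:,::-1].copy();cv2.imwrite("pics/top28.png",im)
overlay("top",im,(190,160,325,305),4,[],"pics/top28c.png")
W=cloud("top",d)
for k,(a,b,c,e) in {"small":(260,235,312,280),"large":(200,235,262,295),"square":(195,183,253,240),"slide":(257,172,297,232)}.items():
    w=W[b:e,a:c].reshape(-1,3);m=w[:,2]>(.0332 if k!="square" else .0345);P=(w[m,:2]*1000).astype(np.float32)
    print(k,m.sum(),cv2.minEnclosingCircle(P) if k in("small","large") else cv2.minAreaRect(P))
E
```

```text
t: 35.8
tcp_pos: [0.4802, 0.1902, 0.1577]
orientation: [0.65, 0.76, 0.0, 0.0]
wrist_force: [0.0, 0.1, -0.4]
width: 0.0857
t: 36.92
tcp_pos: [0.5338, -0.1544, 0.2078]
orientation: [0.65, 0.76, 0.0, -0.0]
wrist_force: [-0.8, -0.6, -0.1]
width: 0.0855
t 36.92 tcp [ 533.8 -154.4  207.8] psi 98.9 tilt [0.     0.0004] F [-0.8 -0.6 -0.1] w 0.0855 q6 -2.01
small 329 ((496.8287658691406, 87.55078887939453), 19.066280364990234)
large 788 ((481.4493713378906, 190.36935424804688), 29.06452751159668)
square 1176 ((583.536865234375, 206.36074829101562), (65.04839324951172, 65.48985290527344), 9.063453674316406)
slide 375 ((608.6293334960938, 105.37947845458984), (56.33405303955078, 25.253280639648438), 8.504457473754883)
```

View pics/top28c.png

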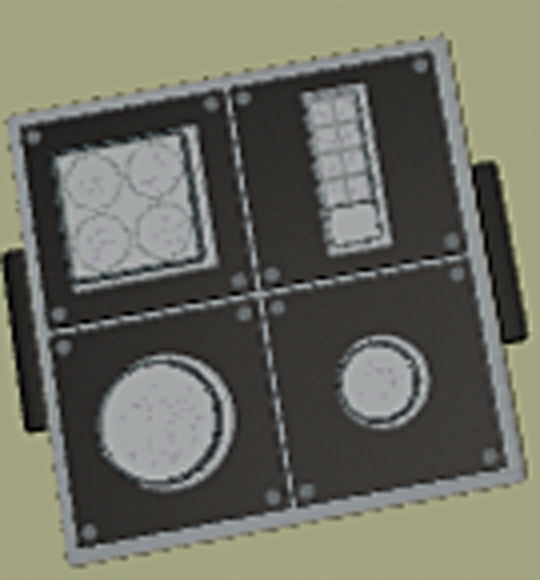

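View pics/side28.png

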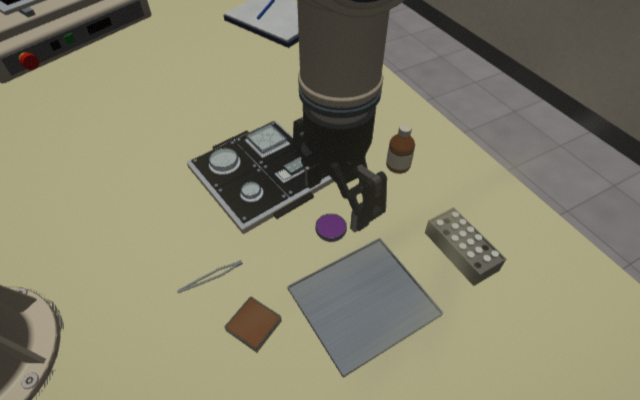

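The top view shows all four vessels on their windows, within about 1 mm. The tray is empty, and the bottle (400,150), the rack (462,245) and both look-alikes have not moved. Handing in.

```bash
python3 -c "
from workcell import env
print(env.close_job())"
```

```text
the job is handed in; nothing more can be done
None
```

All four vessels are on their own windows on the carrier. I handed the job in at about 37 s, with the gripper open and clear of everything.

I took the stack apart from the top down: small dish, slide, large dish, square dish. Each vessel was lowered until the wrist sensed light contact (about 6–16 N), then released.

- **Large dish:** it first landed about 1.2 mm too far in +x according to both cameras, so I picked it up again and re-seated it.
- **Position:** the last top-camera depth check puts each vessel within about 1 mm of its window's centre, allowing for that camera reading about 2 mm low.
- **Angle:** the slide and square dish are within about 0.5° of their windows.
- **Everything else:** the bottle, tube rack, purple disc and brown square show no movement in the last side picture.
- **Disagreement between cameras:** the two calibrations differ by about 2 mm in x, so I used the average of the two. Any error common to both cameras would not show in these checks.

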